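# Copy a fence angle with a locking bevel

### The job

Copy the angle of the yellow fence to the blue fence with the bevel gauge: set the bevel in the corner between the rail and the yellow fence, on the fence's right side as the robot sees it, stock flat against the rail and blade flat against the yellow fence, and press its red lever fully down to lock it while it lies there. Then carry the locked bevel to the same corner of the blue fence and, with the stock flat against the rail, bring blade and blue fence flat together so that the blue fence stands at the same angle. Leave the locked bevel lying in that corner, and do not turn the yellow fence or disturb the wheel, jar and basket.

Things in the scene. Friction and masses are not known exactly. Their poses are not given: they have to be found in the camera images.
- rail: Fixed aluminium guide rail on the bench, 20 mm thick (its x), 16 mm high, 760 mm long (its y, from -410 to +350 mm). Origin on the bench at mid-thickness. Both fences and the bevel work on its -x side: that flat face is at x = -10 mm.
- sample_mid (a point): Yellow fence, the pattern, clamped. Flat bar 112 mm long (x from -67 to +45), 12 mm thick (y from -10 to +2), 5 to 27 mm above the bench; black knob over its pivot (22 mm across, top at 45 mm). Point: on the vertical pivot, 16 mm up, 75 mm from the rail's face. x points away from the rail, y to the side where the bevel goes (rail's -y side): the blade's face is y = +2 mm. Fences may swap places.
- sample (a joint): Angle of the yellow fence from square to the rail. 0 is square; growing, the end away from the rail leans towards the rail's +y, so that the corner on the rail's -y side (where the bevel goes) opens. Corner angle = 90 deg + value. Starts between -0.28 and 0.12.
- sample_end (a point): Yellow fence's end away from the rail, 45 mm from the pivot along its x.
- blue_mid (a point): Blue fence, white knob: as the yellow one (same frame, same distance from the rail) but 90 mm long (x from -45 to +45). It turns on its pivot when pushed (about 0.03 N m) and stays where it is left; its foot is fixed. Pushing the locked bevel home along the rail turns it flat onto the blade.
- blue (a joint): Angle of the blue fence from square to the rail, same meaning as for the yellow fence. Starts wider, between 0.32 and 0.48.
- bevel_grip (a point): Loose bevel gauge, 0.45 kg: centre (44 mm up) of the black upright grip on its stock, 40 mm long (x), 16 wide (y), from 22 to 66 mm up. Stock: dark bar, brass top, 24 mm wide, 22 high; x runs along it from pivot to free end: pivot at x = -95 mm, end at +65 mm. In both corners the stock lies along the rail, x towards the rail's -y, pivot end next to the fence.
- bevel_pivot (a point): Pivot of the bevel's blade, 11 mm above its underside, on the mid-line of the stock; axes as bevel_grip. Stock and blade are both rounded here with 12 mm radius, so that their outer edges lie flat on both walls of a corner when the pivot is 12 mm from each wall.
- blade_mid (a point): Middle of the bevel's steel blade, 130 mm long from the pivot (x points away from it), 24 mm wide, 9 to 17 mm above the bench, with a black skid under its tip. A brass arc on it, 45 mm from the pivot, runs over the stock at 23 to 27 mm up and passes above the rail.
- blade (a joint): Blade angle: 0 square to the stock; growing, it opens (corner = 90 deg + value, as for the fences). Unlocked it turns with 0.03 N m and stays. Starts 0.40 to 0.60, wider than the yellow corner: sliding the bevel along the rail into that corner folds the blade flat onto the fence.
- lock (a joint): Red lever of the clamp on the bevel's stock: 0 raised (unlocked), 0.75 pressed down level (the clamp grips the blade's brass arc, which then resists about 0.4 N m). It stays where it is left. Pressing down near its tip takes about 5 to 12 N; over 0.65 counts as down.
- lock_tip (a point): Pad near the end of the red lever, 18 mm wide, 12 long, 7 thick. The lever turns about a level axis 41 mm above the bench, 45 mm from the pivot along the stock, and points towards the pivot; the pad is 52 mm from this axis. Raised, it is 76 mm up and 7 mm from the pivot on the stock's side; pressed down, 41 mm up and 7 mm beyond the pivot.
- wheel: Bystander: grey felt polishing wheel lying flat, 72 mm across, 26 mm high with its brass hub; origin under its centre.
- jar: Bystander: white jar with a green cap, 60 mm across, 75 mm high; origin under its centre.
- basket: Bystander: red bowl 120 mm across, 50 mm high, beyond the rail; origin under its centre.
Things that resemble listed ones, but are neither listed nor needed, are in the scene too. Of the things like the part that bears sample_mid, leave any that is orange or turquoise; of the rest the larger one is meant.

How it is judged:
By the outcome, as a careful person would: the job done as asked, in the order asked, and still so for the second after the job is handed in, with the robot touching nothing.
It also fails if it takes over 70 s, if anything falls off the work surface, if the arm or the gripper's body presses on something with over 40 N, if the wrist force passes 120 N, or if a joint passes its speed limit or range.

### The arm

A 6-joint arm with a two-finger parallel gripper is mounted at the origin on the work surface. World frame = base frame: x ahead of the robot, y to its left, z up, the work surface at z = 0. Lengths are in m, angles in rad, forces in N, time in s.
With the tool pointing down it reaches from about 0.35 to 0.875 m from the base axis. Payload 4.2 kg.
Tool frame: the origin (TCP) lies midway between the tips of the shut fingers; the grasp point (between the pads) lies 19 mm behind it; z points along the fingers, y is the direction in which the jaws open and shut (so a half turn about z gives the same grasp; the last joint's range is limited). The gripper opens to 85 mm and grips with 20 to 120 N. Pads are 22 mm wide; open, the fingers measure 114 mm over their backs; the gripper's body (76 mm by 85 mm) begins 54 mm behind the grasp point. The pads swing forward as they close: fully open they stand 13 mm farther back than shut.
Start: joints at [-0.986, 0.385, 0.008, 0, -1.194, -0.259], TCP at [0.2, -0.592, 0.231] pointing down, gripper open.
Joint ranges: [-3.14, 3.14], [-1.21, 2.06], [-1.07, 1.41], [-3.16, 2.05], [-2.99, -0.16], [-3.1, 3.1]. Speed limits (rad/s): [2.79, 2.79, 3.14, 3.14, 3.14, 3.14].

### API

Orientations are given as a unit quaternion [x, y, z, w].
In Python, from bench import robot, imaging gives the robot as it stands.
- The arm moves only by the tool arm_command, never from a script. Its arguments are lists of equal length, an entry for each row: "claw": the finger opening in m, from 0 to 0.0854; "xyz": the shift along the tool's x, y, z in m, a list of three; "dr": the turn, a rotation vector about the tool's x, y, z in rad, a list of three. A call has 1 to 10 rows; each row shifts and turns the commanded pose from where the row before left it, along the tool's axes as they then stand; what a row does not reach is not made up. A row lasts 1/8 s, in which the tool goes at most 62.5 mm and 10.7 degrees, less where a joint would pass 70% of its speed; a pose out of reach is approached as far as the arm can. A call with a gripper value outside its range is refused whole. The fingers move at their own pace and stop on an object; the grip force is fixed at half the most. Time passes only in rows, so rows that do not move let the fingers close. It gives the time, the measured TCP pose, the force and the opening at its end, in the units of the state.
- robot.read_state(): the state, without advancing time (a new reading comes with each control period).
- imaging.get_image(name): name is "side" or "top" or "wrist"; returns the picture (384x512x3 uint8, red, green, blue); there is no depth.
- imaging.get_calibration(name): a dict with "fx", "fy", "cx", "cy" (pixels), "k1" (the pictures are not rectified: a ray, as slopes to the right and down, at radius r is drawn at 1 + k1 r^2 times it, then the intrinsics apply), "eye" and "rotation" of the camera in the world; the wrist camera has in their place "T_tool_cam" (4x4, takes a point from camera to tool coordinates, whose origin is the TCP and whose axes are the flange's). Camera axes: x right, y down, z forward; pixel columns grow to the right and rows downward; lengths in m; the calibration is good to about 2 mm. A picture is of the moment at which its call begins: read the wrist's pose just before it. get_calibration takes no time and is no camera call.
- robot.finish_job(): hands the job in, once; it reports no verdict.
The state is a dict: "t": time; "joint_pos": joint angles; "qvel": joint speeds; "joint_torque": joint torques, N m; "ee_pos": TCP position; "eef_rot": TCP orientation; "contact_force": force on the tool from outside, world axes, zero at the start; "moment": the same for the moment, N m; "opening": opening from 0.0 (shut) to 1.0 (fully open).
Only numpy, scipy, OpenCV 4.12 (cv2) and the standard library are available. Lean on these libraries where they do the work, as an engineer would, in place of code of your own. Each camera call takes 0.05 s, during which the arm holds its last target.

## Working session

There is one attempt and no reset: what is moved stays moved. The work goes in short steps, Python scripts to look and compute and a tool call to move; the robot and the scene stay as the last step left them, time stands still between calls to the robot, and variables do not carry over. Pictures are saved under pics/ and viewed, and the job is handed in when it is done.

Besides the shell and the picture viewer there is one more tool, called after ">>>" as name(argument=value, ...) on one line, values as JSON. arm_command: Moves the arm, as the interface text tells. Its arguments: {"type":"object","properties":{"claw":{"type":"array","items":{"type":"number"}},"xyz":{"type":"array","items":{"type":"array","items":{"type":"number"}}},"dr":{"type":"array","items":{"type":"array","items":{"type":"number"}}}},"required":["claw","xyz","dr"]}

```bash
ls; mkdir -p pics; python3 - <<'E'
from bench import robot, imaging
import cv2
s=robot.read_state(); print(s)
for n in ["side","top","wrist"]:
    c=imaging.get_calibration(n); print(n,c)
    im=imaging.get_image(n); cv2.imwrite(f"pics/{n}0.png",im[:,:,::-1])
E
```

```text
pics
{'t': 0.0, 'joint_pos': array([-9.86374415e-01,  3.85561962e-01,  6.62083628e-03, -5.03689642e-04,
       -1.19396866e+00, -2.58580059e-01]), 'qvel': array([-0.00039279,  0.00055508, -0.00059952,  0.00020671,  0.00030956,
       -0.0015414 ]), 'joint_torque': array([ 1.03579007e-04, -3.92287087e+01,  1.88396591e+01,  4.18600112e+00,
       -4.68285536e-03,  5.88326188e-08]), 'ee_pos': array([ 0.19989045, -0.59156274,  0.23021565]), 'eef_rot': array([-1.62109356e-01,  9.86772205e-01,  1.06000952e-03, -2.18751835e-04]), 'contact_force': array([0.0464683 , 0.65998347, 0.08025803]), 'moment': array([ 0.02935729, -0.0022831 , -0.01909483]), 'opening': 0.999032480971226}
side {'fx': 431.29208302168615, 'fy': 431.29208302168615, 'cx': 255.9345749622336, 'cy': 190.5159537668617, 'k1': -0.05210315378911526, 'eye': array([0.44934755, 1.03938533, 0.86747365]), 'rotation': array([-0.0485109 ,  0.89895508, -0.43385199,  0.03604039])}
top {'fx': 405.75567350811565, 'fy': 405.75567350811565, 'cx': 253.04775077196857, 'cy': 195.27636975137145, 'k1': -0.142135783651677, 'eye': array([0.43243815, 0.01780111, 1.08947345]), 'rotation': array([ 0.71394731, -0.6958258 ,  0.05521202, -0.05529311])}
wrist {'fx': 273.6520179492692, 'fy': 273.6520179492692, 'cx': 251.76358075091966, 'cy': 192.2170959355342, 'k1': -0.06261084987780063, 'T_tool_cam': array([[-1.62600011e-04, -9.46640279e-01, -3.22292035e-01,
         8.47197935e-02],
       [ 9.99999910e-01, -2.78779661e-05, -4.22627852e-04,
         8.30379295e-04],
       [ 3.91091701e-04, -3.22292075e-01,  9.46640198e-01,
        -1.43247141e-01],
       [ 0.00000000e+00,  0.00000000e+00,  0.00000000e+00,
         1.00000000e+00]])}
```

View pics/top0.png

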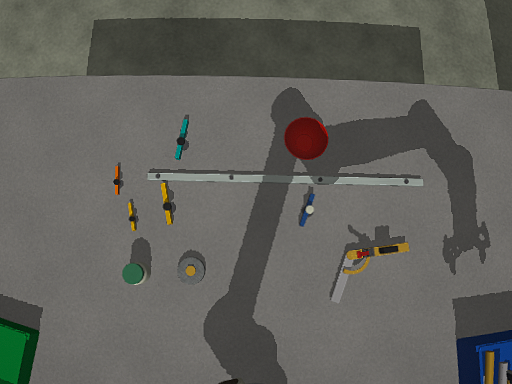

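View pics/side0.png

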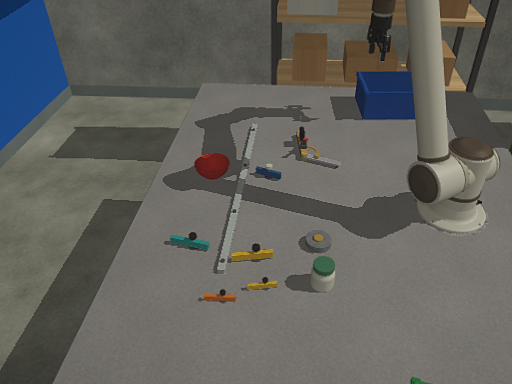

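View pics/wrist0.png

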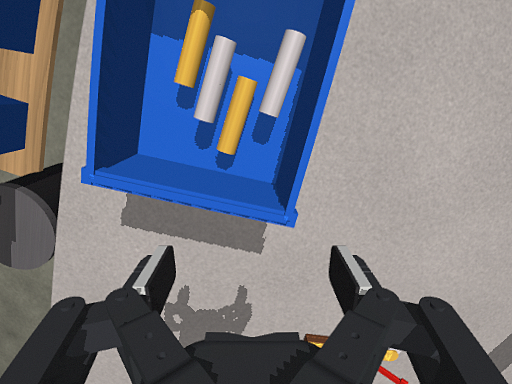

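The top view shows four candidates for the yellow fence: large yellow at (167,203), small yellow at (132,215), orange at (117,180) and turquoise at (182,138). The large yellow one, next to the rail, fits the description. The blue fence is at (308,209) and the bevel is at about (345–408, 250). I'll enlarge crops to confirm this and measure.

```bash
cat > h.py <<'E'
import numpy as np, cv2
from scipy.spatial.transform import Rotation as R
from bench import robot, imaging
def cam(n,s=None):
    c=imaging.get_calibration(n)
    if 'eye' in c:
        return c,np.array(c['eye']),R.from_quat(c['rotation']).as_matrix()
    T=c['T_tool_cam']; Rt=R.from_quat(s['eef_rot']).as_matrix()
    return c,Rt@T[:3,3]+s['ee_pos'],Rt@T[:3,:3]
def ray(C,uv):
    c,e,M=C
    K=np.array([[c['fx'],0,c['cx']],[0,c['fy'],c['cy']],[0,0,1.]])
    p=cv2.undistortPoints(np.array(uv,float).reshape(-1,1,2),K,np.array([c['k1'],0,0,0.]))[:,0]
    return np.c_[p,np.ones(len(p))]@M.T
def onz(C,uv,z):
    d=ray(C,uv); e=C[1]; return e+d*((z-e[2])/d[:,2])[:,None]
def proj(C,P):
    c,e,M=C
    q=(np.atleast_2d(P)-e)@M; q=q[:,:2]/q[:,2:]; r=(q**2).sum(1,keepdims=True)
    return q*(1+c['k1']*r)*[c['fx'],c['fy']]+[c['cx'],c['cy']]
def tri(Cs,uvs):
    A=np.zeros((3,3));b=np.zeros(3)
    for C,uv in zip(Cs,uvs):
        d=ray(C,[uv])[0];d/=np.linalg.norm(d);Q=np.eye(3)-np.outer(d,d);A+=Q;b+=Q@C[1]
    return np.linalg.solve(A,b)
E
python3 - <<'E'
import cv2,numpy as np
im=cv2.imread('pics/top0.png')
a=cv2.resize(im[155:235,105:205],None,fx=4,fy=4,interpolation=cv2.INTER_CUBIC)
b=cv2.resize(im[220:310,320:420],None,fx=4,fy=4,interpolation=cv2.INTER_CUBIC)
c=np.zeros((360,800,3),np.uint8);c[:320,:400]=a;c[:,400:]=b
cv2.imwrite('pics/crop1.png',c)
E
```

```text
(no output)
```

View pics/crop1.png

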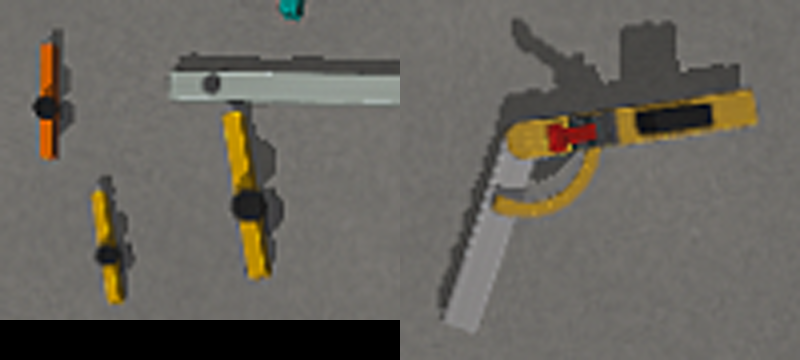

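The crop confirms it: the large yellow fence at (167,203) is next to the rail. The bevel's pivot is at about (350,254), its grip at (388,249) and its red lever at (362,253). Next I'll measure them.

```bash
python3 - <<'E'
from h import *
im=cv2.imread('pics/top0.png');hsv=cv2.cvtColor(im,cv2.COLOR_BGR2HSV)
C=cam('top')
def m(roi,lo,hi):
    k=cv2.inRange(hsv,lo,hi);z=np.zeros_like(k);x0,y0,x1,y1=roi;z[y0:y1,x0:x1]=k[y0:y1,x0:x1]
    n,l,st,ce=cv2.connectedComponentsWithStats(z);i=1+np.argmax(st[1:,4]);return (l==i)
def rect(mask,z,lab):
    ys,xs=np.nonzero(mask)
    P=onz(C,np.c_[xs,ys],z)[:,:2].astype(np.float32)
    (c,wh,a)=cv2.minAreaRect(P); v=np.linalg.svd(P-P.mean(0),full_matrices=False)[2][0]
    print(lab,'rect',np.round(c,4),np.round(wh,4),'pca mean',P.mean(0).round(4),'ang deg',np.degrees(np.arctan2(v[1],v[0])).round(2),len(xs));return P
print(hsv[181,260],hsv[195,165],hsv[203,307],hsv[205,308],hsv[290,340],hsv[247,402],hsv[249,388])
g=cv2.inRange(im,(135,135,135),(255,255,255))
rect(m((145,165,430,195),(30,5,110),(110,60,255)),0.016,'rail')
rect(m((150,180,180,225),(18,120,100),(35,255,255)),0.027,'yellow')
rect(m((290,185,325,235),(100,80,50),(125,255,255)),0.027,'blue')
rect(m((325,260,350,310),(0,0,125),(180,30,255)),0.017,'blade')
rect(m((395,240,415,258),(15,100,80),(35,255,255)),0.022,'stockend')
rect(m((376,240,402,258),(0,0,0),(180,255,45)),0.066,'griptop')
rect(m((350,242,372,262),(0,150,60),(8,255,255)),0.07,'lever')
E
```

```text
[ 60  13 156] [ 23 255 193] [110 174  69] [83 11 97] [  0   4 135] [ 21 187 158] [ 0  8 34]
rail rect [0.6469 0.1501] [0.0228 0.3217] pca mean [0.6472 0.1505] ang deg -89.86 884
yellow rect [0.602  0.2588] [0.0524 0.0126] pca mean [0.6023 0.2589] ang deg -168.98 88
blue rect [ 0.5419 -0.114 ] [0.0131 0.0394] pca mean [ 0.5422 -0.1145] ang deg 160.59 68
blade rect [ 0.3659 -0.2127] [0.0235 0.0833] pca mean [ 0.3646 -0.2127] ang deg 162.09 262
stockend rect [ 0.4712 -0.3795] [0.024  0.0397] pca mean [ 0.4717 -0.3821] ang deg 104.15 110
griptop rect [ 0.4636 -0.328 ] [0.0133 0.0491] pca mean [ 0.4638 -0.3281] ang deg 98.14 100
lever rect [ 0.4505 -0.2598] [0.0151 0.0286] pca mean [ 0.4517 -0.2584] ang deg -79.36 55
```

```bash
python3 - <<'E'
import cv2,numpy as np
im=cv2.imread('pics/side0.png')
a=cv2.resize(im[115:285,200:300],None,fx=3.5,fy=3.5,interpolation=cv2.INTER_CUBIC)
b=cv2.resize(im[115:180,285:345],None,fx=7,fy=7,interpolation=cv2.INTER_CUBIC)
c=np.zeros((600,780,3),np.uint8);c[:a.shape[0],:350]=a;c[:b.shape[0],350:350+b.shape[1]]=b
cv2.imwrite('pics/crop2.png',c)
im=cv2.imread('pics/top0.png')
a=cv2.resize(im[165:235,140:200],None,fx=6,fy=6,interpolation=cv2.INTER_CUBIC)
b=cv2.resize(im[165:235,285:345],None,fx=6,fy=6,interpolation=cv2.INTER_CUBIC)
cv2.imwrite('pics/crop3.png',np.hstack([a,b]))
E
```

```text
(no output)
```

View pics/crop2.png

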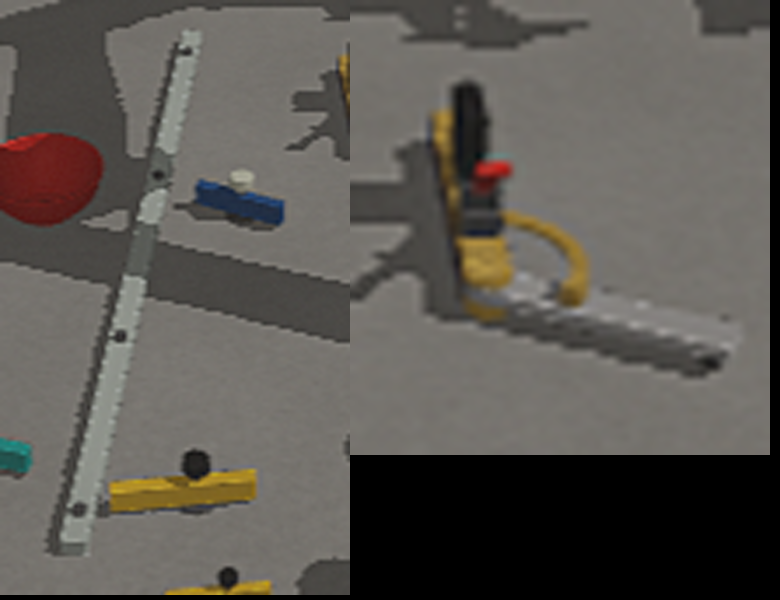

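View pics/crop3.png

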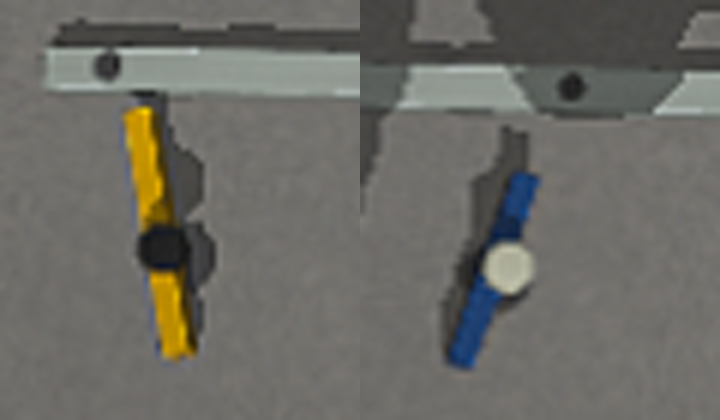

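```bash
python3 - <<'E'
from h import *
im=cv2.imread('pics/top0.png');C=cam('top')
g=cv2.cvtColor(im,cv2.COLOR_BGR2GRAY).astype(float)
S=[]
for u,v in [(158,176),(231,177),(320,180),(406,182)]:
    w=g[v-4:v+5,u-4:u+5]; wt=np.clip(np.median(w)-20-w,0,None);Y,X=np.mgrid[v-4:v+5,u-4:u+5]
    S.append([(wt*X).sum()/wt.sum(),(wt*Y).sum()/wt.sum()])
P=onz(C,S,.016);print(np.round(S,1),P.round(4))
v=np.polyfit(P[[0,1,3],1],P[[0,1,3],0],1);print('rail x=a*y+b',v,np.degrees(v[0]))
for uv,n in [((140+163/6,165+248/6),'yel'),((285+(508-360)/6,165+268/6),'blue')]:
    p=onz(C,[uv],.045)[0];print(n,p.round(4),'perp dist to rail centre',(v[0]*p[1]+v[1]-p[0]))
E
```

```text
[[158.  174.5]
 [231.1 175.5]
 [319.8 179.2]
 [405.9 181. ]] [[ 0.6523  0.2801  0.016 ]
 [ 0.6542  0.0808  0.016 ]
 [ 0.6505 -0.1595  0.016 ]
 [ 0.6524 -0.3998  0.016 ]]
rail x=a*y+b [5.12320290e-04 6.52983851e-01] 0.029353790356463298
yel [0.5622 0.2434 0.045 ] perp dist to rail centre 0.09095677315780504
blue [ 0.5631 -0.1281  0.045 ] perp dist to rail centre 0.08981115141115781
```

>>> arm_command(claw=[0.085,0.085,0.085,0.085,0.085,0.085,0.085,0.085,0.085,0.085], xyz=[[-0.0334,0.0166,0.003],[-0.0334,0.0166,0.003],[-0.0334,0.0166,0.003],[-0.0334,0.0166,0.003],[-0.0334,0.0166,0.003],[-0.0334,0.0166,0.003],[-0.0334,0.0166,0.003],[-0.0334,0.0166,0.003],[-0.0334,0.0166,0.003],[-0.0334,0.0166,0.003]], dr=[[0,0,0],[0,0,0],[0,0,0],[0,0,0],[0,0,0],[0,0,0],[0,0,0],[0,0,0],[0,0,0],[0,0,0]])

```text
t: 1.4
ee_pos: [0.4639, -0.3269, 0.2009]
eef_rot: [-0.162, 0.987, 0.0, -0.0]
contact_force: [0.2, -0.6, 0.7]
opening: 0.994
```

>>> arm_command(claw=[0.085,0.085,0.085,0.085,0.085,0.085,0.085,0.085,0.085,0.085], xyz=[[0,0,0],[0,0,0],[0,0,0],[0,0,0],[0,0,0],[0,0,0],[0,0,0],[0,0,0],[0,0,0],[0,0,0]], dr=[[0,0,-0.154],[0,0,-0.154],[0,0,-0.154],[0,0,-0.154],[0,0,-0.154],[0,0,-0.154],[0,0,-0.154],[0,0,-0.154],[0,0,-0.154],[0,0,0]])

```text
t: 2.65
ee_pos: [0.4632, -0.3278, 0.201]
eef_rot: [0.755, -0.656, -0.0, 0.0]
contact_force: [-0.3, 0.4, -0.9]
opening: 0.997
```

```bash
cat > look.py <<'E'
from h import *
import sys,pickle
n=sys.argv[1]
s=robot.read_state();im=imaging.get_image('wrist')
cv2.imwrite(f'pics/{n}.png',im[:,:,::-1]);pickle.dump(s,open(f'pics/{n}.pkl','wb'))
Rm=R.from_quat(s['eef_rot']).as_matrix()
print(s['t'],s['ee_pos'].round(4),'y ang',np.degrees(np.arctan2(Rm[1,1],Rm[0,1])).round(2),'tilt',Rm[:2,2].round(4),'F',s['contact_force'].round(2),'M',s['moment'].round(2),'op',s['opening'].round(3))
E
python3 look.py w1
```

```text
Traceback (most recent call last):
  File "look.py", line 7, in <module>
    print(s['t'],s['ee_pos'].round(4),'y ang',np.degrees(np.arctan2(Rm[1,1],Rm[0,1])).round(2),'tilt',Rm[:2,2].round(4),'F',s['contact_force'].round(2),'M',s['moment'].round(2),'op',s['opening'].round(3))
                                                                                                                                                                                      ^^^^^^^^^^^^^^^^^^
AttributeError: 'float' object has no attribute 'round'
```

View pics/w1.png

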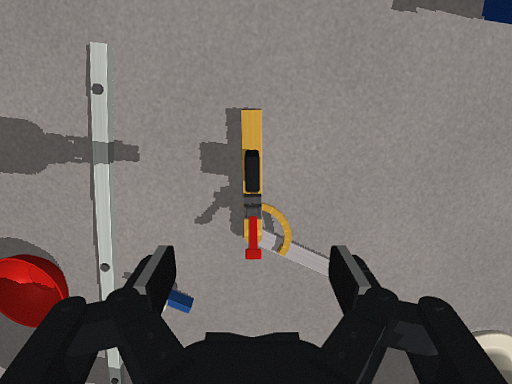

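The wrist view shows the grip at (253,171), the rail's right edge near (107,100)–(118,350), and the lever pad at (253,253). Next I'll measure the grip's pose and the rail's face.

```bash
sed -i "s/s\['opening'\].round(3)/round(s['opening'],3)/" look.py
python3 - <<'E'
from h import *
import pickle
s=pickle.load(open('pics/w1.pkl','rb'));C=cam('wrist',s);im=cv2.imread('pics/w1.png');hsv=cv2.cvtColor(im,cv2.COLOR_BGR2HSV)
k=cv2.inRange(hsv,(0,0,0),(180,255,60))[140:200,240:266]
ys,xs=np.nonzero(k);P=onz(C,np.c_[xs+240,ys+140],.066)
st=np.zeros_like(k)
y=cv2.inRange(hsv,(15,100,80),(35,255,255))[100:150,235:270]
yy,xx=np.nonzero(y);xx+=235;yy+=100
# stock centreline (z=.022)
c=np.array([[xx[yy==r].mean(),r] for r in range(112,148)]);Q=onz(C,c,.022)
f=np.polyfit(Q[:,1],Q[:,0],1);print('stock end centre',Q[:3].mean(0),'end row',yy.min(),'slope deg',np.degrees(np.arctan(f[0])))
e=onz(C,[[251,yy.min()-.5]],.022)[0];print('free end',e)
d=np.array([np.sin(np.arctan(f[0])),np.cos(np.arctan(f[0]))]) # +y dir
print('grip centre from end',e[:2]+.065*d, 'grip blob',P.mean(0), P.min(0),P.max(0))
# rail right edge per row
g=cv2.cvtColor(im,cv2.COLOR_BGR2GRAY).astype(float)
E=[];L=[]
for r in list(range(50,82))+list(range(165,255)):
    w=g[r,98:130];i=np.argmax(w[:-2]-w[2:]);E.append([98+i+1,r])
E=np.array(E,float);q=onz(C,E,.016);
f=np.polyfit(q[:,1],q[:,0],1);res=q[:,0]-np.polyval(f,q[:,1]);ok=abs(res)<.002;f=np.polyfit(q[ok,1],q[ok,0],1)
print('rail face x at y=.2,-.2',np.polyval(f,[.2,0,-.2]),np.degrees(f[0]),ok.sum(),len(ok),E[::15].tolist())
E
python3 look.py w1b
```

```text
stock end centre [ 0.47158333 -0.39538235  0.022     ] end row 109 slope deg -9.013033417184468
free end [ 0.47226598 -0.40028917  0.022     ]
grip centre from end [ 0.46208314 -0.33609175] grip blob [ 0.46275431 -0.3374732   0.066     ] [ 0.45024232 -0.36178659  0.066     ] [ 0.47240249 -0.31061171  0.066     ]
rail face x at y=.2,-.2 [0.63692683 0.63787536 0.63882389] -0.271733726394161 122 122 [[107.0, 50.0], [107.0, 65.0], [106.0, 80.0], [109.0, 178.0], [109.0, 193.0], [109.0, 208.0], [111.0, 223.0], [111.0, 238.0], [112.0, 253.0]]
2.7 [ 0.4632 -0.3278  0.2011] y ang -172.07 tilt [-0.0005  0.0003] F [-0.47  0.5  -0.57] M [-0.08 -0.    0.02] op 0.997
```

>>> arm_command(claw=[0.085,0.085,0.085,0.085,0.085,0.05,0,0,0,0], xyz=[[0.008,0.001,0],[0,0,0.042],[0,0,0.042],[0,0,0.042],[0,0,0.042],[0,0,0],[0,0,0],[0,0,0],[0,0,0],[0,0,0]], dr=[[0,0,-0.018],[0,0,0],[0,0,0],[0,0,0],[0,0,0],[0,0,0],[0,0,0],[0,0,0],[0,0,0],[0,0,0]])

```text
t: 4.0
ee_pos: [0.4646, -0.3364, 0.0352]
eef_rot: [0.761, -0.649, 0.002, -0.0]
contact_force: [-0.7, 1.7, 6.7]
opening: 0.18
```

```bash
python3 look.py w2
```

```text
4.0 [ 0.4646 -0.3364  0.0352] y ang -170.86 tilt [ 0.0029 -0.0015] F [-0.74  1.73  6.72] M [ 0.3   0.2  -0.05] op 0.18
```

View pics/w2.png

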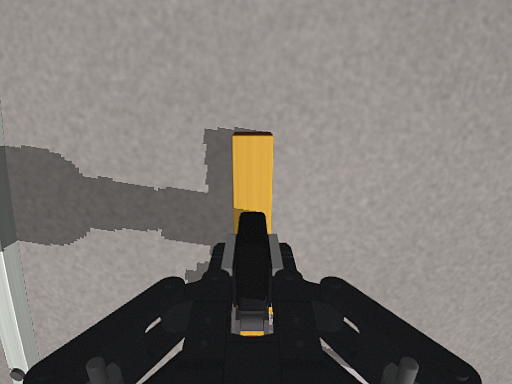

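>>> arm_command(claw=[0,0,0,0], xyz=[[0,0,-0.02],[0,0,-0.02],[0,0,-0.02],[0,0,0]], dr=[[0,0,0],[0,0,0],[0,0,0],[0,0,0.155]])

```text
t: 4.55
ee_pos: [0.4639, -0.336, 0.0945]
eef_rot: [-0.707, 0.707, -0.001, 0.001]
contact_force: [0.6, 0.1, -4.7]
opening: 0.175
```

>>> arm_command(claw=[0,0,0,0,0,0,0,0,0,0], xyz=[[-0.04,-0.015,0],[-0.04,-0.015,0],[-0.04,-0.015,0],[-0.04,-0.015,0],[-0.04,-0.015,0],[-0.04,-0.015,0],[-0.04,-0.015,0],[-0.04,-0.015,0],[-0.04,-0.015,0],[-0.04,-0.015,0]], dr=[[0,0,0],[0,0,0],[0,0,0],[0,0,0],[0,0,0],[0,0,0],[0,0,0],[0,0,0],[0,0,0],[0,0,0]])

```text
t: 5.8
ee_pos: [0.611, 0.0658, 0.0922]
eef_rot: [0.708, -0.706, -0.001, 0.001]
contact_force: [0.1, 0.0, -3.5]
opening: 0.177
```

```bash
python3 look.py w3; python3 - <<'E'
from h import *
for n in ['top','side']:
    cv2.imwrite(f'pics/{n}3.png',imaging.get_image(n)[:,:,::-1])
E
```

```text
5.8 [0.611  0.0658 0.0922] y ang -179.79 tilt [-0.0027 -0.0003] F [ 0.07  0.04 -3.5 ] M [-0.22 -0.14 -0.02] op 0.177
```

View pics/w3.png

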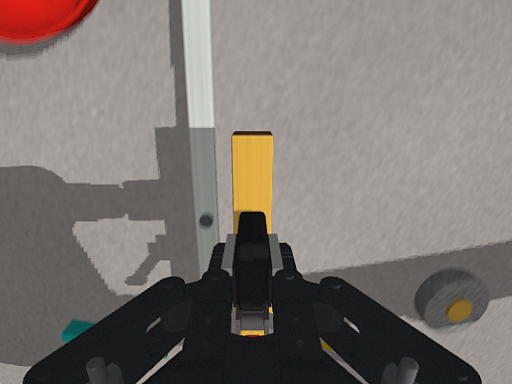

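View pics/side3.png

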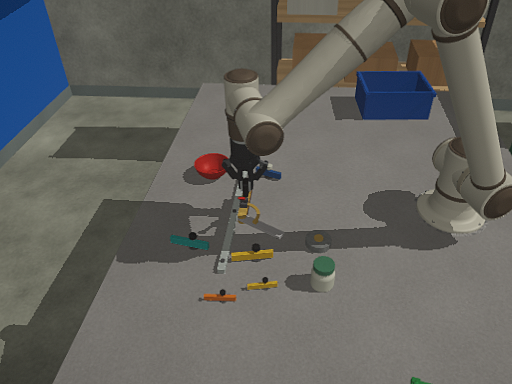

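View pics/top3.png

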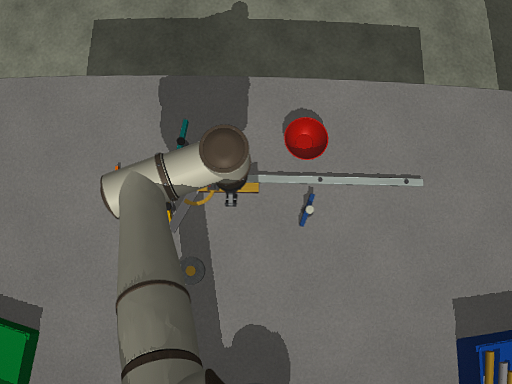

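Wrist view: the brass stock runs parallel to the rail, and the rail's right edge is at about (213,50)–(218,250). I'll measure the rail's yaw against the stock.

```bash
python3 - <<'E'
from h import *
import pickle
s=pickle.load(open('pics/w3.pkl','rb'));C=cam('wrist',s);im=cv2.imread('pics/w3.png');g=cv2.cvtColor(im,cv2.COLOR_BGR2GRAY).astype(float)
b=im[:,:,0].astype(float)
E=[];L=[]
for r in list(range(5,120))+list(range(135,225)):
    w=cv2.GaussianBlur(g[r-1:r+2,175:228].mean(0)[None],(5,1),0)[0];
    i=20+np.argmax(-np.gradient(w)[20:50]) if r<225 else 0
    d=-np.gradient(w); a=slice(max(i-2,0),i+3); E.append([175+(np.arange(len(w))[a]*d[a]).sum()/d[a].sum(),r])
E=np.array(E)
for z in (.016,.0):
    q=onz(C,E,z)
    f=np.polyfit(q[:,1],q[:,0],1)
    for _ in range(3):
        ok=abs(q[:,0]-np.polyval(f,q[:,1]))<.0015;f=np.polyfit(q[ok,1],q[ok,0],1)
    print('rail face',z,np.polyval(f,[.25,.06,0,-.15]).round(4),np.degrees(f[0]).round(3),ok.sum(),len(ok))
print(E[::20].round(1).tolist())
y=cv2.inRange(cv2.cvtColor(im,cv2.COLOR_BGR2HSV),(15,100,80),(35,255,255))[130:205,225:280]
c=[];
for r in range(140,205):
    xx=np.nonzero(y[r-130])[0]+225; c.append([xx.min()-.5,xx.max()+.5,r])
c=np.array(c);h=s['ee_pos'][2]-.0352
for col in (0,1):
    Q=onz(C,c[:,[col,2]],.022+h);f=np.polyfit(Q[:,1],Q[:,0],1);print('stock edge',np.polyval(f,[.06]),np.degrees(f[0]))
E
```

```text
rail face 0.016 [0.6373 0.6387 0.6391 0.6401] -0.397 172 205
rail face 0.0 [0.6395 0.6408 0.6412 0.6423] -0.397 172 205
[[209.1, 5.0], [209.9, 25.0], [210.4, 45.0], [211.2, 65.0], [211.9, 85.0], [212.9, 105.0], [213.9, 140.0], [217.3, 160.0], [216.2, 180.0], [217.0, 200.0], [199.0, 220.0]]
stock edge [0.62087729] -0.18233644689111278
stock edge [0.59716599] -0.27412019773034974
```

>>> arm_command(claw=[0,0,0,0,0,0], xyz=[[0,0,0.025],[0,0,0.02],[0,0,0.012],[0,-0.006,0],[0,-0.006,0],[0,0,0]], dr=[[0,0,0],[0,0,0],[0,0,0],[0,0,0.002],[0,0,0],[0,0,0]])

```text
t: 6.7
ee_pos: [0.6246, 0.0646, 0.0364]
eef_rot: [0.708, -0.707, 0.0, -0.0]
contact_force: [-0.4, 1.9, -5.6]
opening: 0.174
```

```bash
python3 look.py w4
```

```text
6.7 [0.6246 0.0646 0.0364] y ang -179.91 tilt [0.0009 0.0003] F [-0.39  1.9  -5.65] M [-0.21 -0.06  0.01] op 0.174
```

View pics/w4.png

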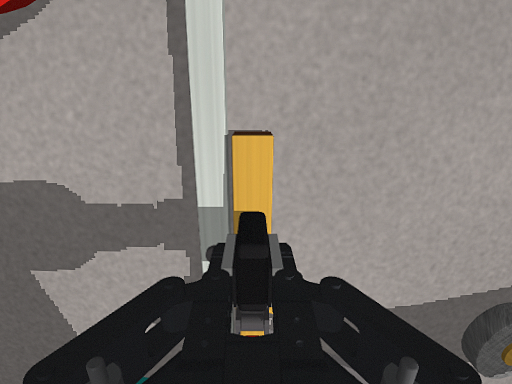

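>>> arm_command(claw=[0,0,0,0,0,0,0,0], xyz=[[-0.011,0,0],[-0.011,0,0],[-0.011,0,0],[-0.011,0,0],[-0.011,0,0],[-0.008,0,0],[-0.006,0,0.001],[0,0,0]], dr=[[0,0,0],[0,0,0],[0,0,0],[0,0,0],[0,0,0],[0,0,0],[0,0,0],[0,0,0]])

```text
t: 7.75
ee_pos: [0.6237, 0.1341, 0.0351]
eef_rot: [0.708, -0.706, -0.0, 0.0]
contact_force: [-1.0, 0.5, -4.4]
opening: 0.178
```

>>> arm_command(claw=[0,0,0], xyz=[[0,-0.001,0],[0,-0.001,0],[0,0,0]], dr=[[0,0,0],[0,0,0],[0,0,0]])

```text
t: 8.12
ee_pos: [0.6259, 0.1334, 0.0353]
eef_rot: [0.708, -0.707, 0.0, -0.0]
contact_force: [-0.7, 0.7, -4.7]
opening: 0.179
```

```bash
python3 look.py w5;python3 - <<'E'
from h import *
cv2.imwrite('pics/side5.png',cv2.resize(imaging.get_image('side')[170:290,190:310,::-1],None,fx=5,fy=5,interpolation=cv2.INTER_CUBIC))
E
```

```text
8.125 [0.6259 0.1334 0.0353] y ang -179.91 tilt [0.0001 0.    ] F [-0.68  0.71 -4.66] M [-0.16 -0.03  0.02] op 0.179
```

View pics/side5.png

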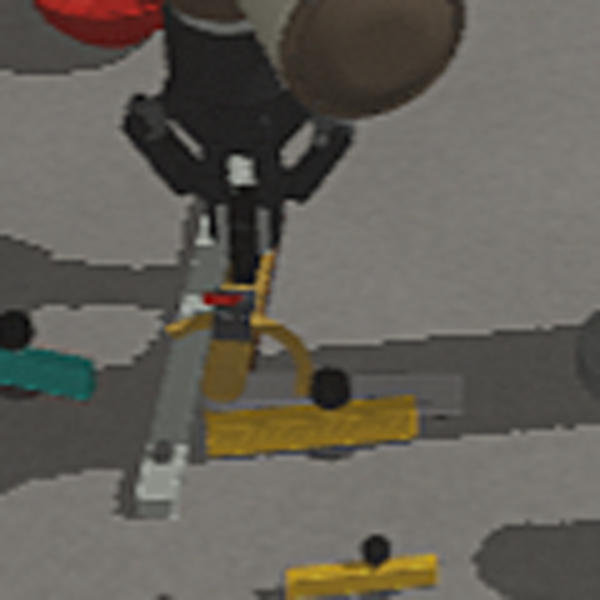

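View pics/w5.png

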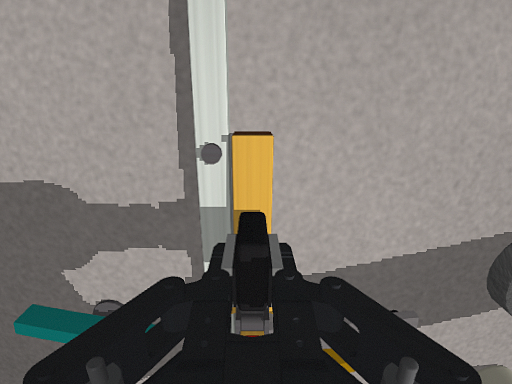

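The side crop shows the blade folded against the yellow fence, roughly parallel to it. Now I'll press toward the rail in small steps.

>>> arm_command(claw=[0,0,0], xyz=[[0,-0.001,0.001],[0,-0.0005,0],[0,0,0]], dr=[[0,0,0],[0,0,0],[0,0,0]])

```text
t: 8.6
ee_pos: [0.6271, 0.1335, 0.0351]
eef_rot: [0.708, -0.706, 0.0, 0.0]
contact_force: [-4.1, -0.1, 3.9]
opening: 0.176
```

>>> arm_command(claw=[0,0,0], xyz=[[0,-0.001,0.001],[0,-0.0005,0],[0,0,0]], dr=[[0,0,0],[0,0,0],[0,0,0]])

```text
t: 8.98
ee_pos: [0.6281, 0.1336, 0.0351]
eef_rot: [0.708, -0.706, -0.0, 0.001]
contact_force: [-7.6, 0.8, 10.6]
opening: 0.178
```

```bash
python3 look.py w6
```

```text
8.975 [0.6281 0.1336 0.0351] y ang -179.84 tilt [-0.0011 -0.0007] F [-7.63  0.78 10.57] M [-0.07  2.31  0.07] op 0.178
```

>>> arm_command(claw=[0,0,0,0], xyz=[[0,0,-0.0015],[0,0,0],[0,-0.0005,0],[0,0,0]], dr=[[0,0,0],[0,0,0],[0,0,0],[0,0,0]])

```text
t: 9.52
ee_pos: [0.6281, 0.1335, 0.0351]
eef_rot: [0.708, -0.706, -0.001, 0.001]
contact_force: [-7.7, -0.6, 5.7]
opening: 0.175
```

>>> arm_command(claw=[0,0,0,0], xyz=[[-0.003,0,0],[-0.003,0,0],[-0.002,0,0],[0,0,0]], dr=[[0,0,0],[0,0,0],[0,0,0],[0,0,0]])

```text
t: 10.02
ee_pos: [0.6281, 0.1391, 0.0351]
eef_rot: [0.708, -0.706, -0.0, 0.003]
contact_force: [-5.5, -6.2, 5.4]
opening: 0.177
```

```bash
python3 look.py w7
```

```text
10.025 [0.6281 0.1391 0.0351] y ang -179.9 tilt [-0.0037 -0.0036] F [-5.47 -6.15  5.38] M [-1.82  1.51  0.19] op 0.177
```

>>> arm_command(claw=[0,0,0], xyz=[[-0.002,0,0],[0,0,-0.0005],[0,0,0]], dr=[[0,0,0],[0,0,0],[0,0,0]])

```text
t: 10.45
ee_pos: [0.6281, 0.1413, 0.0351]
eef_rot: [0.708, -0.707, -0.0, 0.002]
contact_force: [-3.5, -6.3, 3.4]
opening: 0.175
```

```bash
python3 look.py w8;python3 - <<'E'
from h import *
cv2.imwrite('pics/side8.png',cv2.resize(imaging.get_image('side')[190:270,220:300,::-1],None,fx=7,fy=7,interpolation=cv2.INTER_CUBIC))
E
```

```text
10.45 [0.6281 0.1413 0.0351] y ang -179.91 tilt [-0.0036 -0.0031] F [-3.5  -6.35  3.44] M [-1.65  1.29  0.19] op 0.175
```

View pics/side8.png

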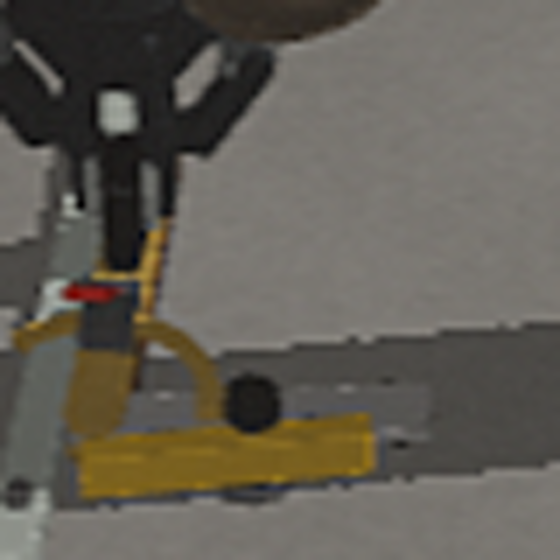

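>>> arm_command(claw=[0,0,0], xyz=[[-0.002,0,0],[0,0,-0.0003],[0,0,0]], dr=[[0,0,0],[0,0,0],[0,0,0]])

```text
t: 10.92
ee_pos: [0.628, 0.1435, 0.0351]
eef_rot: [0.708, -0.707, -0.0, 0.002]
contact_force: [-4.6, -4.8, 2.7]
opening: 0.179
```

>>> arm_command(claw=[0,0,0], xyz=[[-0.002,0,0],[0,0,0],[0,0,0]], dr=[[0,0,0],[0,0,0],[0,0,0]])

```text
t: 11.3
ee_pos: [0.628, 0.1456, 0.0351]
eef_rot: [0.708, -0.707, -0.0, 0.002]
contact_force: [-4.4, -4.2, 2.2]
opening: 0.178
```

```bash
python3 look.py w9
```

```text
11.3 [0.628  0.1456 0.0351] y ang -179.91 tilt [-0.0036 -0.0029] F [-4.4  -4.22  2.25] M [-1.42  1.29  0.16] op 0.178
```

>>> arm_command(claw=[0,0,0], xyz=[[-0.002,0,0],[0,0,0],[0,0,0]], dr=[[0,0,0],[0,0,0],[0,0,0]])

```text
t: 11.72
ee_pos: [0.6281, 0.1476, 0.0351]
eef_rot: [0.708, -0.707, -0.0, 0.002]
contact_force: [-4.3, -4.8, 2.1]
opening: 0.178
```

>>> arm_command(claw=[0,0,0], xyz=[[-0.001,0,0],[0,0,0],[0,0,0]], dr=[[0,0,0],[0,0,0],[0,0,0]])

```text
t: 12.1
ee_pos: [0.628, 0.1485, 0.0351]
eef_rot: [0.708, -0.707, -0.0, 0.002]
contact_force: [-4.0, -5.9, 2.1]
opening: 0.177
```

>>> arm_command(claw=[0,0,0], xyz=[[-0.001,0,0],[0,0,0],[0,0,0]], dr=[[0,0,0],[0,0,0],[0,0,0]])

```text
t: 12.48
ee_pos: [0.628, 0.1495, 0.0351]
eef_rot: [0.708, -0.707, -0.0, 0.002]
contact_force: [-4.4, -5.4, 2.0]
opening: 0.177
```

```bash
python3 look.py w10;python3 - <<'E'
from h import *
cv2.imwrite('pics/side10.png',cv2.resize(imaging.get_image('side')[190:270,220:300,::-1],None,fx=7,fy=7,interpolation=cv2.INTER_CUBIC))
E
```

```text
12.475 [0.628  0.1495 0.0351] y ang -179.9 tilt [-0.0037 -0.0031] F [-4.36 -5.37  1.98] M [-1.47  1.26  0.24] op 0.177
```

View pics/side10.png

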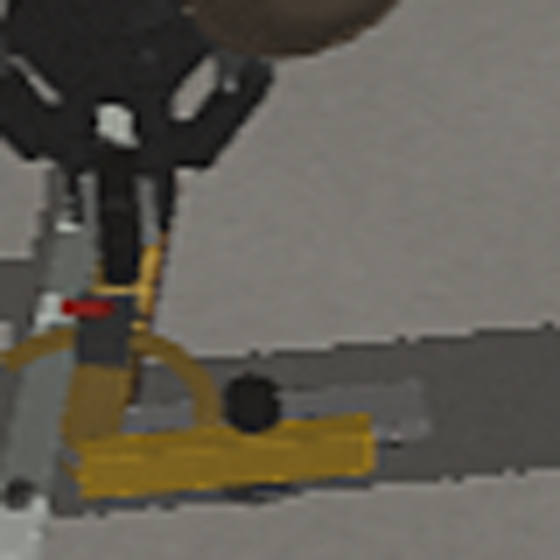

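>>> arm_command(claw=[0,0,0], xyz=[[-0.001,0,0],[0,0,0],[0,0,0]], dr=[[0,0,0],[0,0,0],[0,0,0]])

```text
t: 12.95
ee_pos: [0.628, 0.1496, 0.0352]
eef_rot: [0.708, -0.707, 0.0, 0.003]
contact_force: [-2.8, -8.2, 3.7]
opening: 0.18
```

>>> arm_command(claw=[0,0,0], xyz=[[-0.001,0,0],[0,0,0],[0,0,0]], dr=[[0,0,0],[0,0,0],[0,0,0]])

```text
t: 13.32
ee_pos: [0.628, 0.1497, 0.0353]
eef_rot: [0.708, -0.707, 0.0, 0.003]
contact_force: [-3.0, -11.3, 3.2]
opening: 0.177
```

>>> arm_command(claw=[0,0,0], xyz=[[-0.001,0,0],[0,0,0],[0,0,0]], dr=[[0,0,0],[0,0,0],[0,0,0]])

```text
t: 13.7
ee_pos: [0.628, 0.1498, 0.0354]
eef_rot: [0.707, -0.707, 0.0, 0.004]
contact_force: [-2.0, -13.8, 4.1]
opening: 0.174
```

>>> arm_command(claw=[0,0,0,0], xyz=[[0.0015,0,0],[0,0,0],[0,-0.0005,0],[0,0,0]], dr=[[0,0,0],[0,0,0],[0,0,0],[0,0,0]])

```text
t: 14.2
ee_pos: [0.628, 0.1496, 0.0352]
eef_rot: [0.708, -0.707, -0.0, 0.004]
contact_force: [-5.1, -9.5, 3.7]
opening: 0.179
```

```bash
python3 look.py w11
```

```text
14.2 [0.628  0.1496 0.0352] y ang -179.93 tilt [-0.0054 -0.0048] F [-5.05 -9.46  3.65] M [-2.49  1.32  0.19] op 0.179
```

View pics/w11.png

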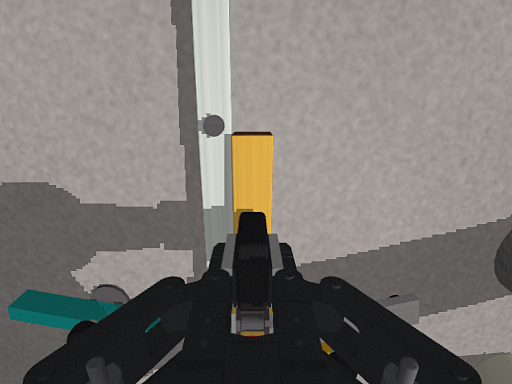

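>>> arm_command(claw=[0.02,0.03,0.06,0.085,0.085,0.085,0.085,0.085], xyz=[[0,0,0],[0,0,0],[0,0,0],[0,0,0],[0,0,-0.05],[0,0,-0.06],[0,0,-0.06],[0,0,0]], dr=[[0,0,0],[0,0,0],[0,0,0],[0,0,0],[0,0,0],[0,0,0],[0,0,0],[0,0,0]])

```text
t: 15.25
ee_pos: [0.633, 0.1545, 0.2129]
eef_rot: [0.708, -0.706, 0.003, -0.007]
contact_force: [-0.8, -0.6, -0.8]
opening: 0.994
```

```bash
python3 look.py w12;python3 - <<'E'
from h import *
cv2.imwrite('pics/side12.png',cv2.resize(imaging.get_image('side')[170:270,200:300,::-1],None,fx=6,fy=6,interpolation=cv2.INTER_CUBIC))
E
```

```text
15.25 [0.633  0.1545 0.2129] y ang -179.83 tilt [0.0135 0.0052] F [-0.83 -0.62 -0.81] M [0.04 0.03 0.01] op 0.994
```

View pics/w12.png

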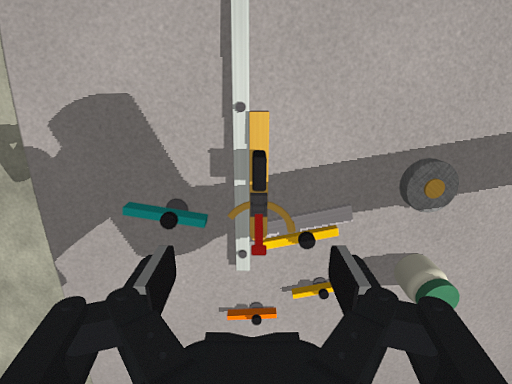

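View pics/side12.png

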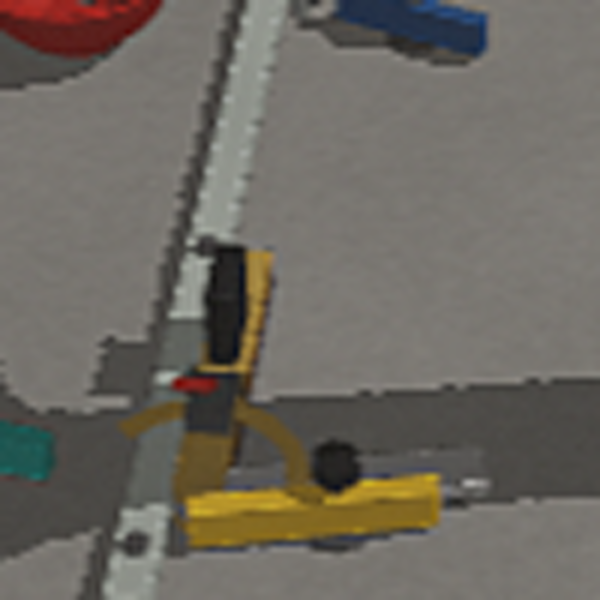

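```bash
python3 - <<'E'
import cv2,numpy as np
im=cv2.imread('pics/w12.png')
cv2.imwrite('pics/crop12.png',cv2.resize(im[190:270,220:365],None,fx=5.4,fy=5.4,interpolation=cv2.INTER_CUBIC))
E
```

```text
(no output)
```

View pics/crop12.png

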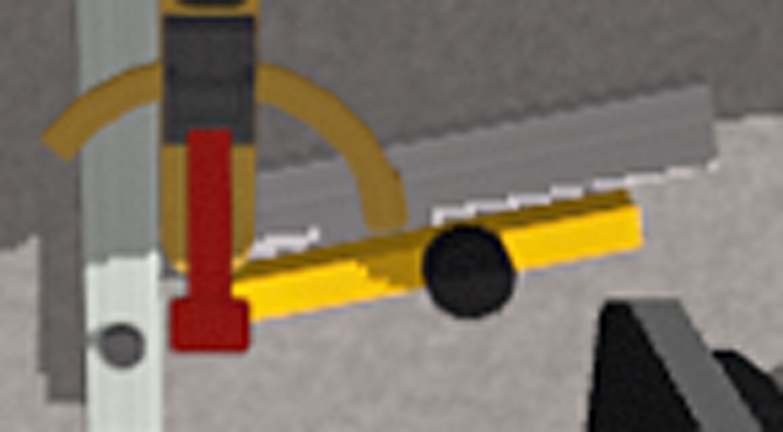

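```bash
python3 - <<'E'
from h import *
import pickle
s=pickle.load(open('pics/w12.pkl','rb'));C=cam('wrist',s)
o=np.array([220,190]);k=5.4
def ln(a,b,z,l):
    P=onz(C,[np.array(a)/k+o-.4,np.array(b)/k+o-.4],z);d=P[1]-P[0];print(l,P.round(4)[:,:2].tolist(),np.degrees(np.arctan2(d[1],-d[0])).round(2))
ln((260,170),(705,88),.017,'blade up'); ln((255,247),(715,166),.017,'blade lo')
ln((245,282),(625,203),.027,'fence face?'); ln((240,262),(625,190),.027,'fence face2?'); ln((250,320),(640,245),.027,'fence back')
im=cv2.imread('pics/w12.png');hsv=cv2.cvtColor(im,cv2.COLOR_BGR2HSV)
y=cv2.inRange(hsv,(15,100,80),(35,255,255))[110:148,240:280];c=[]
for r in range(113,146):
    xx=np.nonzero(y[r-110])[0]+240;c.append([xx.min()-.5,xx.max()+.5,r])
c=np.array(c)
for j in (0,1):
    Q=onz(C,c[:,[j,2]],.022);f=np.polyfit(Q[:,1],Q[:,0],1);print('stock edge',np.polyval(f,[.1]),np.degrees(f[0]))
g=cv2.cvtColor(im,cv2.COLOR_BGR2GRAY).astype(float)
E=[]
for r in range(5,105):
    w=cv2.GaussianBlur(g[r-1:r+2,225:262].mean(0)[None],(5,1),0)[0];d=-np.gradient(w);i=np.argmax(d[12:])+12;a=slice(i-2,i+3);E.append([225+(np.arange(len(w))[a]*d[a]).sum()/d[a].sum(),r])
q=onz(C,E,.008);f=np.polyfit(q[:,1],q[:,0],1);print('rail',np.polyval(f,[.1]),np.degrees(f[0]))
p=onz(C,[(259,252)],.076);print('lever pad approx',p)
E
```

```text
blade up [[0.6119, 0.2295], [0.502, 0.2065]] -11.82
blade lo [[0.6126, 0.2513], [0.4969, 0.2277]] -11.5
fence face? [[0.6154, 0.2559], [0.522, 0.2332]] -13.61
fence face2? [[0.6168, 0.2502], [0.5223, 0.2297]] -12.26
fence back [[0.614, 0.2668], [0.5169, 0.2448]] -12.75
stock edge [0.6377778] 0.04122119995400812
stock edge [0.61394609] -1.2079113701717983
rail [0.63748871] -0.2807515361826699
lever pad approx [[0.62428081 0.2418875  0.076     ]]
```

>>> arm_command(claw=[0,0,0,0,0,0,0], xyz=[[-0.028,0.001,0],[-0.028,0.001,0],[-0.028,0.001,0],[0,0,0.04],[0,0,0.04],[0,0,0.03],[0,0,0]], dr=[[0,0,0],[0,0,0],[0,0,0],[0,0,0],[0,0,0],[0,0,0],[0,0,0]])

```text
t: 16.23
ee_pos: [0.6244, 0.2365, 0.0915]
eef_rot: [0.708, -0.706, -0.001, 0.004]
contact_force: [-0.2, -0.5, 0.8]
opening: -0.004
```

```bash
python3 look.py w13;python3 - <<'E'
from h import *
cv2.imwrite('pics/side13.png',cv2.resize(imaging.get_image('side')[170:270,200:300,::-1],None,fx=6,fy=6,interpolation=cv2.INTER_CUBIC))
E
```

```text
16.225 [0.6244 0.2365 0.0915] y ang -179.89 tilt [-0.0071 -0.0042] F [-0.24 -0.47  0.76] M [ 0.01 -0.04 -0.02] op -0.004
```

View pics/w13.png

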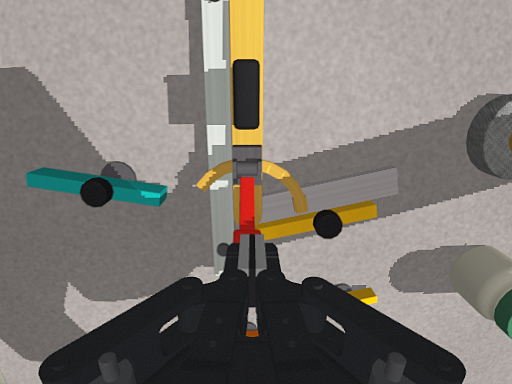

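View pics/side13.png

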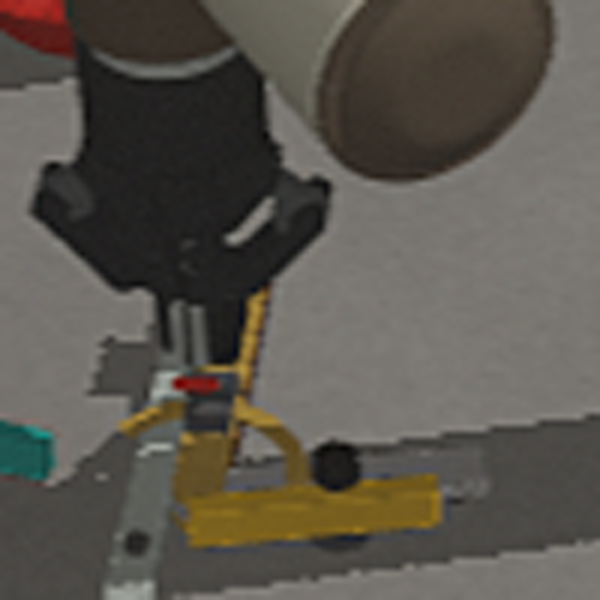

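```bash
python3 - <<'E'
from h import *
import pickle
s=pickle.load(open('pics/w13.pkl','rb'));C=cam('wrist',s)
print(onz(C,[(247,237),(247,231),(246,180)],.078).round(4), proj(C,s['ee_pos']), proj(C,s['ee_pos']-[0,0,.016]))
print(onz(C,[(231,60),(264,60),(232,140),(263,140)],.022).round(4))
im=cv2.imread('pics/w13.png');cv2.imwrite('pics/crop13.png',cv2.resize(im[140:250,190:410],None,fx=3.6,fy=3.6,interpolation=cv2.INTER_CUBIC))
E
```

```text
[[0.6256 0.2373 0.078 ]
 [0.6256 0.233  0.078 ]
 [0.626  0.1993 0.078 ]] [[248.78907078 246.5234366 ]] [[248.85769045 234.09235217]]
[[0.6372 0.1259 0.022 ]
 [0.6135 0.1259 0.022 ]
 [0.6375 0.1832 0.022 ]
 [0.6135 0.1831 0.022 ]]
```

View pics/crop13.png

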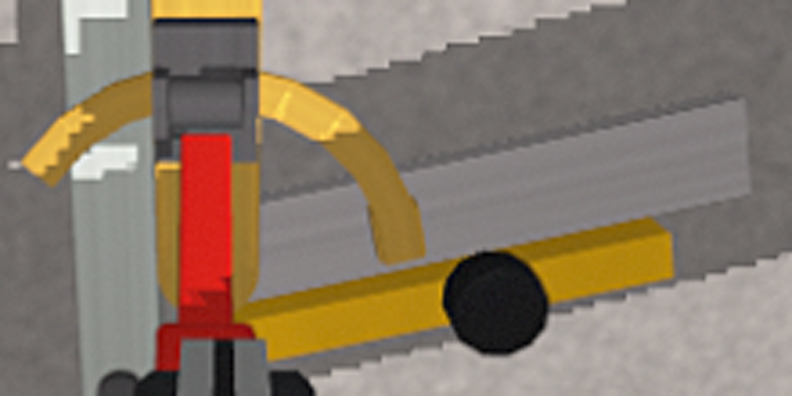

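The crop shows the blade edge (248,302)–(750,192) and the fence edge (240,308)–(650,218) parallel and touching. The lever pad is under the fingertips. I'll press along the lever's arc.

>>> arm_command(claw=[0,0,0,0,0,0,0,0], xyz=[[0,0,0.006],[0,0,0.006],[-0.003,0,0.004],[-0.003,0,0.004],[-0.002,0,0.005],[-0.002,0,0.005],[-0.001,0,0.005],[-0.001,0,0.005]], dr=[[0,0,0],[0,0,0],[0,0,0],[0,0,0],[0,0,0],[0,0,0],[0,0,0],[0,0,0]])

```text
t: 17.32
ee_pos: [0.6272, 0.2498, 0.0557]
eef_rot: [0.708, -0.706, 0.0, -0.001]
contact_force: [1.1, 1.9, 4.3]
opening: 0.002
```

>>> arm_command(claw=[0,0,0,0], xyz=[[-0.001,0,0.004],[0,0,0.002],[0,0,0.002],[0,0,0]], dr=[[0,0,0],[0,0,0],[0,0,0],[0,0,0]])

```text
t: 17.82
ee_pos: [0.6262, 0.2495, 0.0471]
eef_rot: [0.708, -0.707, -0.0, 0.001]
contact_force: [1.0, 1.6, 1.7]
opening: 0.003
```

>>> arm_command(claw=[0,0,0,0], xyz=[[0,0,0.002],[0,0,0.002],[0,0,0.001],[0,0,0]], dr=[[0,0,0],[0,0,0],[0,0,0],[0,0,0]])

```text
t: 18.32
ee_pos: [0.6264, 0.2498, 0.0442]
eef_rot: [0.708, -0.706, 0.0, 0.0]
contact_force: [-2.6, 0.5, 9.6]
opening: 0.004
```

>>> arm_command(claw=[0,0,0], xyz=[[0,0,0.002],[0,0,0],[0,0,0]], dr=[[0,0,0],[0,0,0],[0,0,0]])

```text
t: 18.7
ee_pos: [0.6266, 0.2499, 0.0438]
eef_rot: [0.708, -0.706, 0.001, -0.0]
contact_force: [-4.3, -0.1, 15.8]
opening: 0.001
```

```bash
python3 look.py w14;python3 - <<'E'
from h import *
cv2.imwrite('pics/side14.png',cv2.resize(imaging.get_image('side')[170:270,200:300,::-1],None,fx=6,fy=6,interpolation=cv2.INTER_CUBIC))
E
```

```text
18.7 [0.6266 0.2499 0.0438] y ang -179.83 tilt [ 0.0009 -0.0006] F [-4.34 -0.07 15.75] M [-0.05  1.3  -0.06] op 0.001
```

View pics/w14.png

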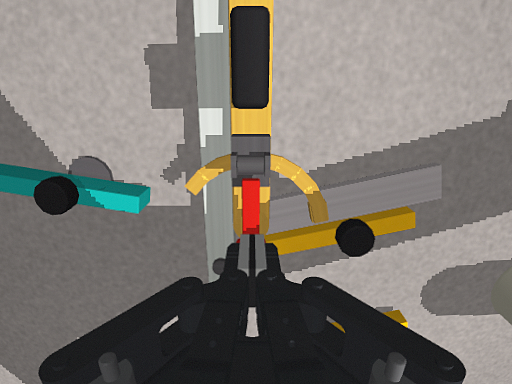

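View pics/side14.png

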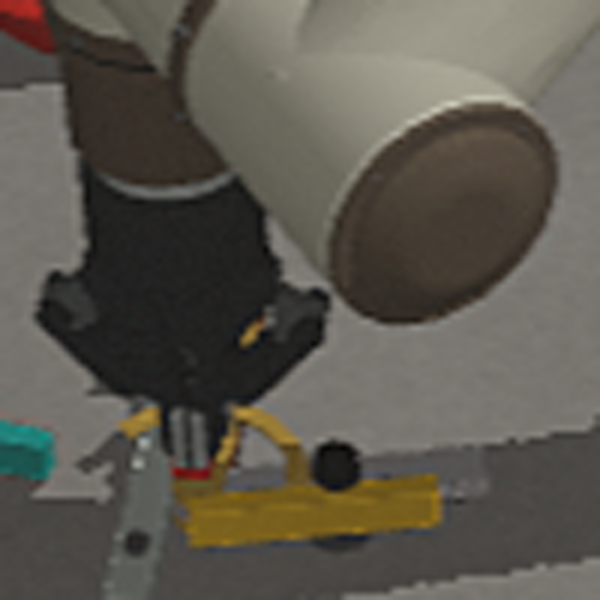

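>>> arm_command(claw=[0,0,0,0,0,0], xyz=[[0,0,-0.006],[0,0,-0.02],[0,0,-0.03],[0.02,0,-0.03],[0.03,0,-0.02],[0,0,0]], dr=[[0,0,0],[0,0,0],[0,0,0],[0,0,0],[0,0,0],[0,0,0]])

```text
t: 19.55
ee_pos: [0.6265, 0.1982, 0.1474]
eef_rot: [-0.707, 0.707, 0.0, -0.0]
contact_force: [-0.4, 0.2, -1.0]
opening: -0.003
```

```bash
python3 look.py w15;python3 - <<'E'
from h import *
a=cv2.resize(cv2.imread('pics/w15.png')[120:290,180:380],None,fx=4,fy=3.5,interpolation=cv2.INTER_CUBIC);cv2.imwrite('pics/crop15.png',a)
a=cv2.resize(cv2.imread('pics/w14.png')[140:260,200:450],None,fx=3.2,fy=3.2,interpolation=cv2.INTER_CUBIC);cv2.imwrite('pics/crop14.png',a)
E
```

```text
19.55 [0.6265 0.1982 0.1474] y ang 179.97 tilt [-0.0001  0.0001] F [-0.35  0.21 -0.98] M [ 0.04 -0.03  0.05] op -0.003
```

View pics/crop14.png

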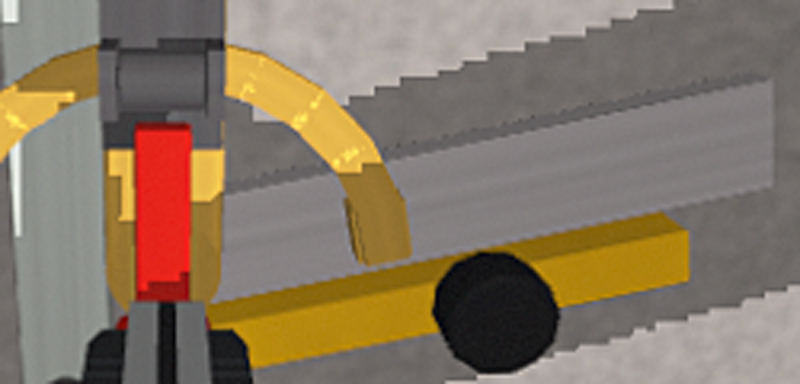

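View pics/w15.png

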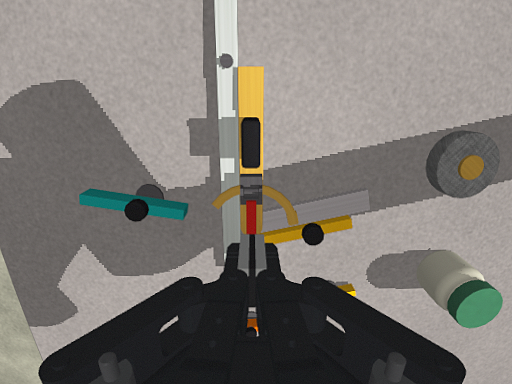

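```bash
python3 - <<'E'
from h import *
import pickle
s=pickle.load(open('pics/w15.pkl','rb'));C=cam('wrist',s);im=cv2.imread('pics/w15.png');hsv=cv2.cvtColor(im,cv2.COLOR_BGR2HSV)
y=cv2.inRange(hsv,(15,90,60),(35,255,255));c=[]
for r in list(range(72,112)):
    xx=np.nonzero(y[r,230:275])[0]+230;c.append([xx.min()-.5,xx.max()+.5,r])
c=np.array(c)
for j in (0,1):
    Q=onz(C,c[:,[j,2]],.022);f=np.polyfit(Q[:,1],Q[:,0],1);print('stock edge',np.polyval(f,[.1]),np.degrees(f[0]))
# brass end at pivot
for r in (205,215,225):
    xx=np.nonzero(y[r,230:290])[0]+230;print(r,xx.min(),xx.max())
g=cv2.cvtColor(im,cv2.COLOR_BGR2GRAY).astype(float);E=[]
for r in range(3,60):
    w=cv2.GaussianBlur(g[r-1:r+2,222:250].mean(0)[None],(5,1),0)[0];d=-np.gradient(w);i=np.argmax(d[8:-3])+8;a=slice(i-2,i+3);E.append([222+(np.arange(len(w))[a]*d[a]).sum()/d[a].sum(),r])
for z in(.016,.0):
    q=onz(C,E,z);f=np.polyfit(q[:,1],q[:,0],1);print('rail',np.polyval(f,[.1]),np.degrees(f[0]))
cv2.imwrite('pics/crop15.png',cv2.resize(im[55:215,200:280],None,fx=7,fy=3.7,interpolation=cv2.INTER_CUBIC))
E
```

```text
stock edge [0.63769029] 0.8646583725874051
stock edge [0.61374598] -0.6309227248845608
205 240 289
215 240 289
225 241 261
rail [0.63752029] -0.527450735257077
rail [0.63826051] -0.5274507352573842
```

View pics/crop15.png

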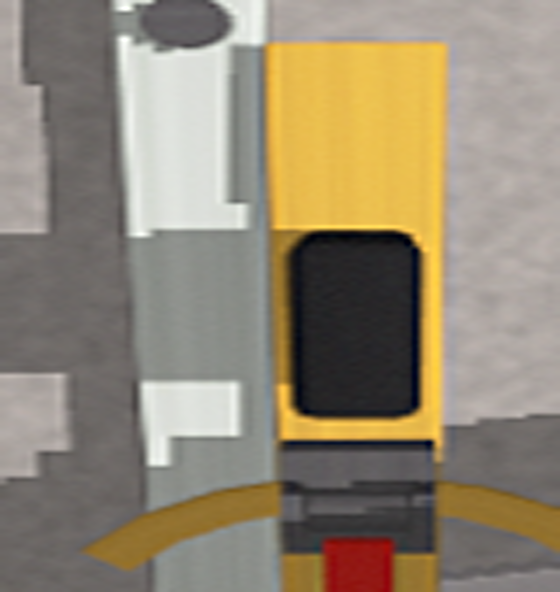

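The stock's left edge follows the rail with no visible gap, and the lever is down. Next I'll grip the bevel again.

>>> arm_command(claw=[0.085,0.085,0.085,0.085,0.085,0.04,0,0,0,0], xyz=[[0.024,0,0],[0.0245,0,0],[0,0,0.03],[0,0,0.04],[0,0,0.04],[0,0,0],[0,0,0],[0,0,0],[0,0,0],[0,0,0]], dr=[[0,0,0],[0,0,0],[0,0,0],[0,0,0],[0,0,0],[0,0,0],[0,0,0],[0,0,0],[0,0,0],[0,0,0]])

```text
t: 20.85
ee_pos: [0.6278, 0.152, 0.0386]
eef_rot: [0.708, -0.706, 0.001, -0.001]
contact_force: [0.1, -0.9, 7.0]
opening: 0.175
```

```bash
python3 look.py w16;python3 - <<'E'
from h import *
cv2.imwrite('pics/side16.png',cv2.resize(imaging.get_image('side')[170:270,200:300,::-1],None,fx=6,fy=6,interpolation=cv2.INTER_CUBIC))
E
```

```text
20.85 [0.6278 0.152  0.0386] y ang -179.85 tilt [0.003  0.0009] F [ 0.13 -0.89  6.98] M [-0.05  0.21  0.02] op 0.175
```

View pics/side16.png

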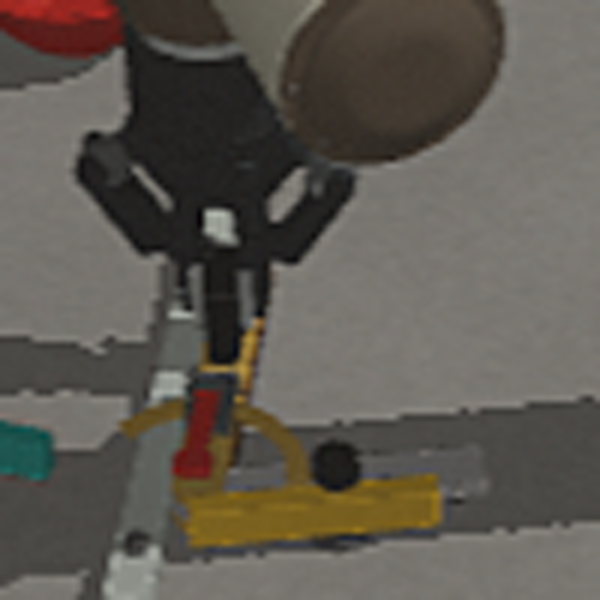

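>>> arm_command(claw=[0,0,0,0,0,0,0], xyz=[[0,0,-0.002],[0.005,0.001,0],[0.01,0.004,0],[0,0,-0.02],[0,0,-0.025],[0,0,-0.025],[0,0,0]], dr=[[0,0,0],[0,0,0],[0,0,0],[0,0,0],[0,0,0],[0,0,0],[0,0,0]])

```text
t: 21.82
ee_pos: [0.6217, 0.1359, 0.1093]
eef_rot: [0.708, -0.707, 0.0, -0.001]
contact_force: [-0.1, 0.0, -3.9]
opening: 0.176
```

>>> arm_command(claw=[0,0,0,0,0,0,0,0,0,0], xyz=[[0.045,0,0],[0.045,0,0],[0.045,0,0],[0.045,0,0],[0.045,0,0],[0.045,0,0],[0.045,0,0],[0.045,0,0],[0.045,0,0],[0,0,0]], dr=[[0,0,0],[0,0,0],[0,0,0],[0,0,0],[0,0,0],[0,0,0],[0,0,0],[0,0,0],[0,0,0],[0,0,0]])

```text
t: 23.08
ee_pos: [0.6199, -0.2715, 0.1052]
eef_rot: [-0.706, 0.708, 0.002, -0.001]
contact_force: [0.3, 1.7, -4.0]
opening: 0.173
```

```bash
python3 look.py w17;python3 - <<'E'
from h import *
cv2.imwrite('pics/side17.png',cv2.resize(imaging.get_image('side')[100:250,200:350,::-1],None,fx=4,fy=4,interpolation=cv2.INTER_CUBIC))
cv2.imwrite('pics/top17.png',imaging.get_image('top')[:,:,::-1])
E
```

```text
23.075 [ 0.6199 -0.2715  0.1052] y ang 179.81 tilt [-0.0052  0.0013] F [ 0.32  1.73 -4.02] M [ 0.01 -0.07 -0.01] op 0.173
```

View pics/side17.png

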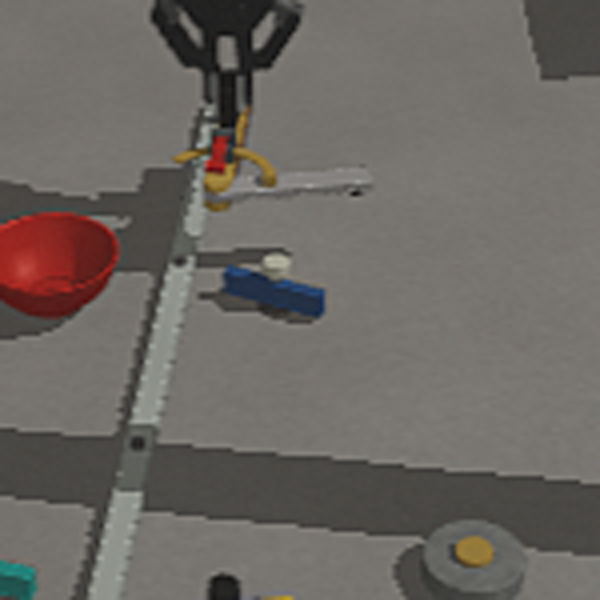

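View pics/top17.png

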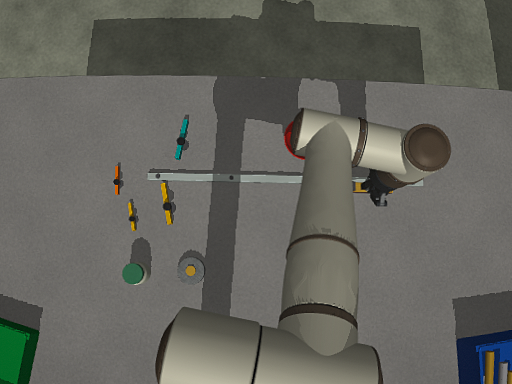

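View pics/w17.png

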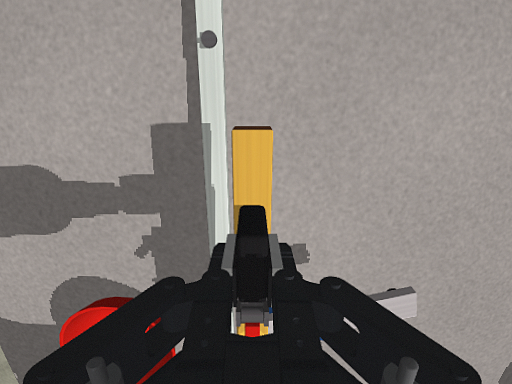

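>>> arm_command(claw=[0,0,0,0,0,0], xyz=[[0,0,0.025],[0,0,0.022],[0,0,0.015],[0,0,0.0035],[0,-0.003,0],[0,0,0]], dr=[[0,0,-0.005],[0,0,0],[0,0,0],[0,0,0],[0,0,0],[0,0,0]])

```text
t: 23.98
ee_pos: [0.6267, -0.2685, 0.0443]
eef_rot: [0.71, -0.704, 0.001, -0.001]
contact_force: [-0.6, -0.5, -4.2]
opening: 0.173
```

```bash
python3 look.py w18
```

```text
23.975 [ 0.6267 -0.2685  0.0443] y ang -179.57 tilt [ 0.0025 -0.0007] F [-0.61 -0.47 -4.22] M [-0.14 -0.04  0.01] op 0.173
```

>>> arm_command(claw=[0,0,0], xyz=[[0,0,0.004],[0,-0.001,0],[0,0,0]], dr=[[0,0,0.002],[0,0,0],[0,0,0]])

```text
t: 24.4
ee_pos: [0.6264, -0.2684, 0.0393]
eef_rot: [0.709, -0.705, -0.0, 0.0]
contact_force: [-0.7, 0.4, -2.7]
opening: 0.176
```

>>> arm_command(claw=[0,0,0], xyz=[[0,-0.001,0],[0,0,0],[0,0,0]], dr=[[0,0,0],[0,0,0],[0,0,0]])

```text
t: 24.78
ee_pos: [0.6276, -0.2684, 0.0393]
eef_rot: [0.709, -0.705, 0.0, 0.0]
contact_force: [-1.2, -0.4, -1.7]
opening: 0.175
```

```bash
python3 look.py w19
```

```text
24.775 [ 0.6276 -0.2684  0.0393] y ang -179.71 tilt [ 0.0001 -0.0001] F [-1.15 -0.43 -1.75] M [-0.02  0.25  0.13] op 0.175
```

View pics/w19.png

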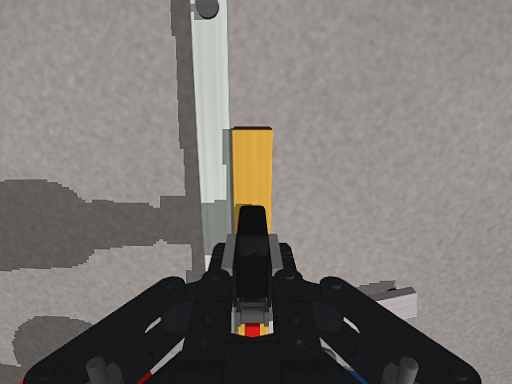

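>>> arm_command(claw=[0,0,0], xyz=[[0,-0.0015,0.0003],[0,0,0],[0,0,0]], dr=[[0,0,0],[0,0,0],[0,0,0]])

```text
t: 25.2
ee_pos: [0.629, -0.2684, 0.039]
eef_rot: [0.709, -0.705, 0.0, 0.0]
contact_force: [-1.7, -0.4, -0.2]
opening: 0.173
```

>>> arm_command(claw=[0,0,0], xyz=[[0,-0.001,0],[0,0,0],[0,0,0]], dr=[[0,0,0],[0,0,0],[0,0,0]])

```text
t: 25.58
ee_pos: [0.6294, -0.2684, 0.0389]
eef_rot: [0.709, -0.705, -0.001, 0.0]
contact_force: [-4.5, -0.0, 1.7]
opening: 0.174
```

>>> arm_command(claw=[0,0,0], xyz=[[0,-0.001,0],[0,0,0],[0,0,0]], dr=[[0,0,0],[0,0,0],[0,0,0]])

```text
t: 25.95
ee_pos: [0.6296, -0.2684, 0.0389]
eef_rot: [0.709, -0.706, -0.001, 0.001]
contact_force: [-6.7, 0.2, 2.9]
opening: 0.175
```

```bash
python3 look.py w20
```

```text
25.95 [ 0.6296 -0.2684  0.0389] y ang -179.76 tilt [-0.0032  0.0005] F [-6.72  0.17  2.91] M [0.15 1.93 0.07] op 0.175
```

>>> arm_command(claw=[0,0,0,0,0,0], xyz=[[-0.005,0,0],[-0.005,0,0],[-0.005,0,0],[-0.005,0,0],[-0.005,0,0],[0,0,0]], dr=[[0,0,0],[0,0,0],[0,0,0],[0,0,0],[0,0,0],[0,0,0]])

```text
t: 26.75
ee_pos: [0.6295, -0.2447, 0.0392]
eef_rot: [0.709, -0.706, -0.001, 0.001]
contact_force: [-6.0, -5.0, 3.4]
opening: 0.173
```

>>> arm_command(claw=[0,0,0,0,0], xyz=[[-0.003,0,0],[-0.003,0,0],[-0.003,0,0],[-0.003,0,0],[0,0,0]], dr=[[0,0,0],[0,0,0],[0,0,0],[0,0,0],[0,0,0]])

```text
t: 27.38
ee_pos: [0.6295, -0.2336, 0.0394]
eef_rot: [0.708, -0.706, -0.0, 0.002]
contact_force: [-6.8, -6.7, 2.9]
opening: 0.176
```

```bash
python3 look.py w21;python3 - <<'E'
from h import *
cv2.imwrite('pics/side21.png',cv2.resize(imaging.get_image('side')[120:200,220:300,::-1],None,fx=7,fy=7,interpolation=cv2.INTER_CUBIC))
E
```

```text
27.375 [ 0.6295 -0.2336  0.0394] y ang -179.77 tilt [-0.0025 -0.0021] F [-6.83 -6.71  2.9 ] M [-1.9   1.97 -0.03] op 0.176
```

View pics/side21.png

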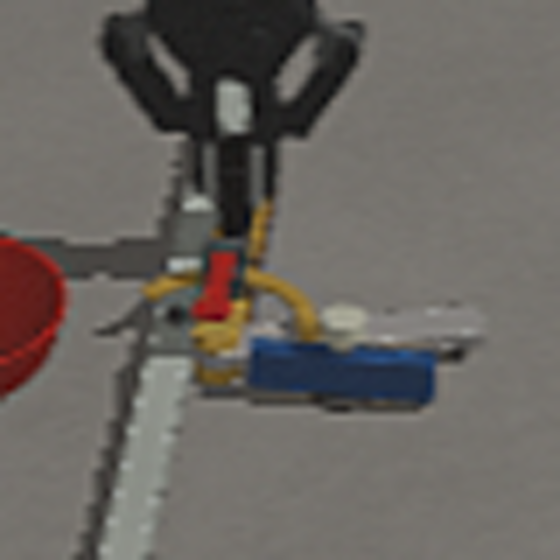

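>>> arm_command(claw=[0,0,0,0,0], xyz=[[-0.002,0,0],[-0.002,0,0],[-0.002,0,0],[-0.002,0,0],[0,0,0]], dr=[[0,0,0],[0,0,0],[0,0,0],[0,0,0],[0,0,0]])

```text
t: 28.1
ee_pos: [0.6295, -0.2254, 0.0393]
eef_rot: [0.709, -0.706, -0.0, 0.002]
contact_force: [-7.2, -7.2, 3.6]
opening: 0.176
```

>>> arm_command(claw=[0,0,0], xyz=[[-0.001,0,0],[-0.001,0,0],[0,0,0]], dr=[[0,0,0],[0,0,0],[0,0,0]])

```text
t: 28.48
ee_pos: [0.6294, -0.2234, 0.0392]
eef_rot: [0.708, -0.706, -0.0, 0.002]
contact_force: [-6.7, -7.3, 2.4]
opening: 0.175
```

>>> arm_command(claw=[0,0,0], xyz=[[-0.001,0,0],[0,0,0],[0,0,0]], dr=[[0,0,0],[0,0,0],[0,0,0]])

```text
t: 28.85
ee_pos: [0.6295, -0.2225, 0.0392]
eef_rot: [0.708, -0.706, -0.0, 0.002]
contact_force: [-6.7, -7.8, 3.7]
opening: 0.175
```

>>> arm_command(claw=[0,0,0], xyz=[[-0.001,0,0],[0,0,0],[0,0,0]], dr=[[0,0,0],[0,0,0],[0,0,0]])

```text
t: 29.22
ee_pos: [0.6295, -0.2215, 0.0392]
eef_rot: [0.708, -0.706, -0.0, 0.002]
contact_force: [-6.4, -7.5, 2.5]
opening: 0.176
```

>>> arm_command(claw=[0,0,0], xyz=[[-0.001,0,0],[0,0,0],[0,0,0]], dr=[[0,0,0],[0,0,0],[0,0,0]])

```text
t: 29.6
ee_pos: [0.6295, -0.2207, 0.0393]
eef_rot: [0.708, -0.706, -0.0, 0.002]
contact_force: [-6.8, -6.7, 2.2]
opening: 0.173
```

```bash
python3 look.py w22;python3 - <<'E'
from h import *
cv2.imwrite('pics/side22.png',cv2.resize(imaging.get_image('side')[120:200,220:300,::-1],None,fx=7,fy=7,interpolation=cv2.INTER_CUBIC))
E
```

```text
29.6 [ 0.6295 -0.2207  0.0393] y ang -179.78 tilt [-0.0026 -0.0022] F [-6.84 -6.71  2.17] M [-2.05  1.88  0.01] op 0.173
```

View pics/side22.png

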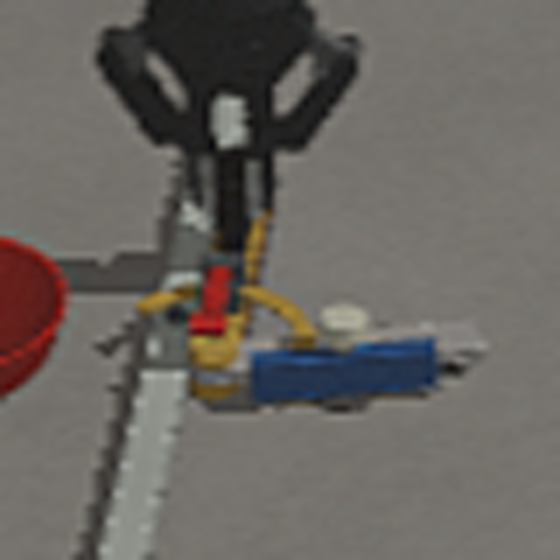

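Nearly flat. I'll keep stepping until it stalls.

>>> arm_command(claw=[0,0,0], xyz=[[-0.001,0,0],[0,0,0],[0,0,0]], dr=[[0,0,0],[0,0,0],[0,0,0]])

```text
t: 30.08
ee_pos: [0.6295, -0.2205, 0.0394]
eef_rot: [0.708, -0.706, 0.0, 0.002]
contact_force: [-7.0, -10.2, 2.6]
opening: 0.176
```

>>> arm_command(claw=[0,0,0], xyz=[[-0.001,0,0],[0,0,0],[0,0,0]], dr=[[0,0,0],[0,0,0],[0,0,0]])

```text
t: 30.45
ee_pos: [0.6295, -0.2203, 0.0395]
eef_rot: [0.708, -0.706, 0.001, 0.002]
contact_force: [-5.9, -13.4, 2.2]
opening: 0.176
```

>>> arm_command(claw=[0,0,0], xyz=[[-0.001,0,0],[0,0,0],[0,0,0]], dr=[[0,0,0],[0,0,0],[0,0,0]])

```text
t: 30.82
ee_pos: [0.6295, -0.22, 0.0396]
eef_rot: [0.708, -0.706, 0.001, 0.002]
contact_force: [-6.8, -15.6, 2.4]
opening: 0.174
```

>>> arm_command(claw=[0,0,0.02,0.03,0.06,0.085,0.085,0.085,0.085,0.085], xyz=[[0.002,0,0],[0,0,0],[0,0,0],[0,0,0],[0,0,0],[0,0,0],[0,0,-0.03],[0,0,-0.04],[-0.01,0,-0.04],[0,0,0]], dr=[[0,0,0],[0,0,0],[0,0,0],[0,0,0],[0,0,0],[0,0,0],[0,0,0],[0,0,0],[0,0,0],[0,0,0]])

```text
t: 32.08
ee_pos: [0.6335, -0.207, 0.1536]
eef_rot: [0.709, -0.705, 0.004, -0.003]
contact_force: [-0.6, 0.6, 0.1]
opening: 0.997
```

>>> arm_command(claw=[0.085,0.085], xyz=[[0,0,-0.02],[0,0,0]], dr=[[0,0,0],[0,0,0]])

```text
t: 32.33
ee_pos: [0.6316, -0.2073, 0.1697]
eef_rot: [0.709, -0.705, 0.001, -0.001]
contact_force: [-0.3, -0.3, 0.5]
opening: 0.992
```

```bash
python3 look.py w23;python3 - <<'E'
from h import *
cv2.imwrite('pics/side23.png',cv2.resize(imaging.get_image('side')[120:200,220:300,::-1],None,fx=7,fy=7,interpolation=cv2.INTER_CUBIC))
im=cv2.imread('pics/w23.png');cv2.imwrite('pics/crop23.png',cv2.resize(im[100:260,200:400],None,fx=4,fy=3.7,interpolation=cv2.INTER_CUBIC))
E
```

```text
32.325 [ 0.6316 -0.2073  0.1697] y ang -179.69 tilt [ 0.0029 -0.0004] F [-0.31 -0.35  0.53] M [-0.03  0.02 -0.02] op 0.992
```

View pics/w23.png

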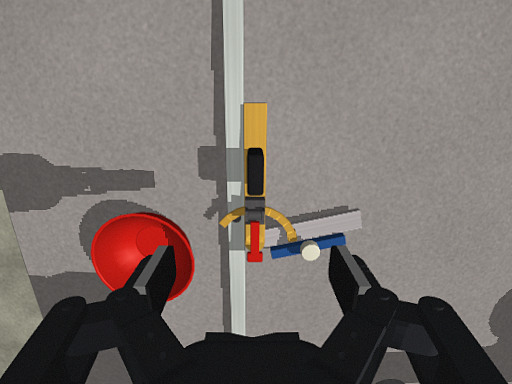

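View pics/crop23.png

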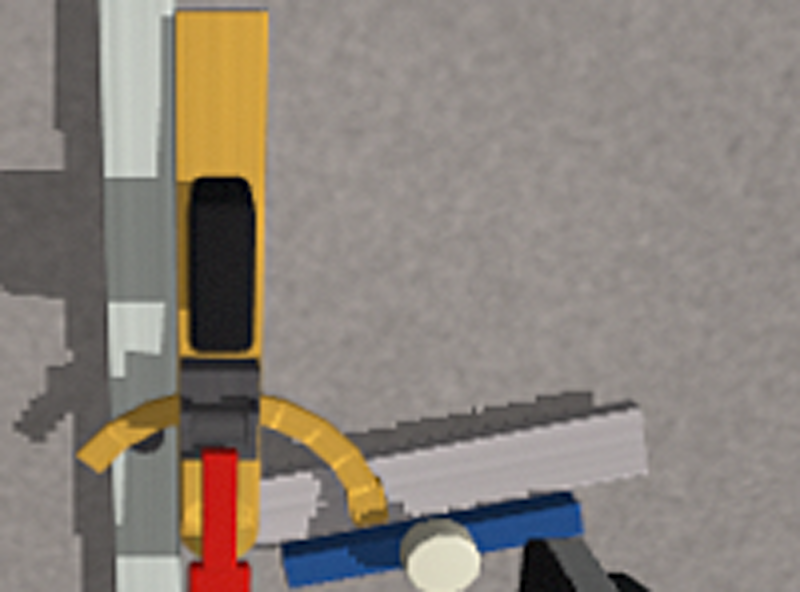

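View pics/side23.png

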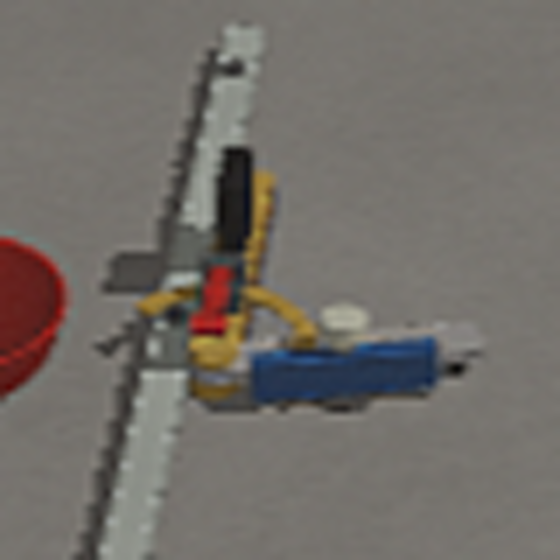

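I'll move to the same relative viewpoint used over the yellow corner (w13) so the angles can be compared directly.

>>> arm_command(claw=[0,0,0,0,0,0], xyz=[[-0.036,0.003,0],[-0.036,0.002,0],[0,0,0.04],[0,0,0.037],[0,0,0],[0,0,0]], dr=[[0,0,0],[0,0,0],[0,0,0],[0,0,0],[0,0,0],[0,0,0]])

```text
t: 33.17
ee_pos: [0.6261, -0.1356, 0.0925]
eef_rot: [0.709, -0.705, 0.001, -0.0]
contact_force: [1.3, -0.0, 0.9]
opening: 0.004
```

```bash
python3 look.py w24;python3 - <<'E'
from h import *
im=cv2.imread('pics/w24.png');cv2.imwrite('pics/crop24.png',cv2.resize(im[140:250,190:410],None,fx=3.6,fy=3.6,interpolation=cv2.INTER_CUBIC))
E
```

```text
33.175 [ 0.6261 -0.1356  0.0925] y ang -179.69 tilt [ 0.001  -0.0006] F [ 1.26 -0.01  0.93] M [ 0.02 -0.01  0.02] op 0.004
```

View pics/crop24.png

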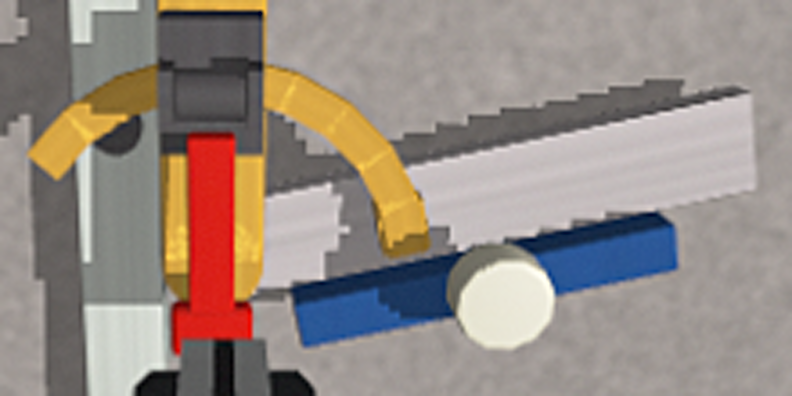

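```bash
cat > ang.py <<'E'
from h import *
import pickle
def edge(n,p0,p1,z,hw=4,ch=None,sign=0):
    s=pickle.load(open(f'pics/{n}.pkl','rb'));C=cam('wrist',s);im=cv2.imread(f'pics/{n}.png').astype(float)
    g=im.mean(2) if ch is None else (im[:,:,2]-im[:,:,0])
    pts=[]
    for u in range(int(p0[0]),int(p1[0])+1):
        v=p0[1]+(p1[1]-p0[1])*(u-p0[0])/(p1[0]-p0[0]);a=int(round(v))-hw
        w=g[a:a+2*hw+1,u];d=np.diff(w); d=np.abs(d) if sign==0 else np.clip(sign*d,0,None)
        i=np.argmax(d);sl=slice(max(i-1,0),i+2)
        pts.append([u,a+.5+(np.arange(len(d))[sl]*d[sl]).sum()/d[sl].sum()])
    pts=np.array(pts);P=onz(C,pts,z)[:,:2]
    f=np.polyfit(P[:,0],P[:,1],1)
    for _ in range(5):
        r=P[:,1]-np.polyval(f,P[:,0]);ok=abs(r)<max(.0004,1.5*np.median(abs(r)));f=np.polyfit(P[ok,0],P[ok,1],1)
    return np.degrees(np.arctan(f[0])),ok.sum(),len(P),f
c=lambda x,y:(190+x/3.6-.4,140+y/3.6-.4)
for n,L in [('w13',dict(blade_lo=(c(440,258),c(745,193),.017,None),blade_up=(c(430,170),c(740,102),.017,None),fence_back=(c(280,358),c(430,326),.027,1),fence_back2=(c(555,298),c(665,275),.027,1),fence_front=(c(255,303),c(640,219),.027,1))),
            ('w24',dict(blade_lo=(c(440,254),c(745,190),.017,None),blade_up=(c(430,160),c(740,96),.017,None),fence_back=(c(315,345),c(440,320),.027,1),fence_back2=(c(560,292),c(670,268),.027,1),fence_front=(c(300,285),c(650,213),.027,1)))]:
    for k,(a,b,z,ch) in L.items():
        r=edge(n,a,b,z,ch=ch);print(n,k,round(r[0],2),r[1],r[2])
    # stock edges (vertical)
    s=pickle.load(open(f'pics/{n}.pkl','rb'));C=cam('wrist',s);im=cv2.imread(f'pics/{n}.png');y=im[:,:,2].astype(int)-im[:,:,0]
    for j in (0,1):
        pts=[]
        for r in range(5,138):
            xx=np.nonzero(y[r,222:275]>50)[0]+222
            if len(xx)>10: pts.append([xx.min()-.5 if j==0 else xx.max()+.5,r])
        Q=onz(C,pts,.022);f=np.polyfit(Q[:,1],Q[:,0],1);print(n,'stock edge',j,np.degrees(np.arctan(f[0])).round(2),len(pts),Q[0].round(4),Q[-1].round(4))
E
python3 ang.py
```

```text
w13 blade_lo 13.04 77 86
w13 blade_up 13.09 87 87
w13 fence_back 12.65 43 43
w13 fence_back2 12.64 32 32
w13 fence_front 12.9 97 108
w13 stock edge 0 -0.4 66 [0.6383 0.0904 0.022 ] [0.6378 0.1809 0.022 ]
w13 stock edge 1 -0.2 66 [0.6143 0.0903 0.022 ] [0.6139 0.1808 0.022 ]
w24 blade_lo 12.75 56 86
w24 blade_up 13.16 85 87
w24 fence_back 13.03 35 35
w24 fence_back2 13.09 31 31
w24 fence_front 13.02 78 99
w24 stock edge 0 -0.07 66 [ 0.6398 -0.2816  0.022 ] [ 0.6389 -0.1908  0.022 ]
w24 stock edge 1 -0.34 66 [ 0.6157 -0.2817  0.022 ] [ 0.6156 -0.191   0.022 ]
```

View pics/w24.png

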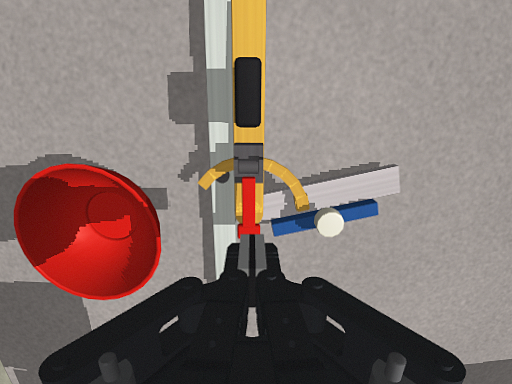

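The angles agree: the yellow fence is at about 12.7° and the blue at about 13.05°. The blade reads 13.1° in both corners. I'll move clear and take a last look.

>>> arm_command(claw=[0,0,0,0,0,0,0,0,0], xyz=[[0,0,-0.04],[0,0,-0.05],[0,0,-0.05],[0.03,0.03,-0.02],[0.03,0.04,0],[0.03,0.04,0],[0.03,0.04,0],[0.03,0.04,0],[0,0,0]], dr=[[0,0,0],[0,0,0],[0,0,0],[0,0,0],[0,0,0],[0,0,0],[0,0,0],[0,0,0],[0,0,0]])

```text
t: 34.35
ee_pos: [0.4341, -0.288, 0.2543]
eef_rot: [0.707, -0.707, 0.002, -0.001]
contact_force: [0.3, 0.5, 0.0]
opening: 0.003
```

```bash
python3 look.py w25;python3 - <<'E'
from h import *
t=imaging.get_image('top')[:,:,::-1];s=imaging.get_image('side')[:,:,::-1]
cv2.imwrite('pics/fin.png',np.hstack([cv2.resize(t[120:320,100:420],(400,250)),cv2.resize(s[110:310,150:350],(400,400))[:250]]))
cv2.imwrite('pics/fin2.png',np.hstack([cv2.resize(s[125:190,225:290],(390,390),interpolation=cv2.INTER_CUBIC),cv2.resize(s[230:295,205:270],(390,390),interpolation=cv2.INTER_CUBIC)]))
C=cam('side')
E
```

```text
34.35 [ 0.4341 -0.288   0.2543] y ang -179.94 tilt [ 0.0039 -0.0014] F [0.29 0.46 0.02] M [-0.04 -0.04 -0.03] op 0.003
```

View pics/fin.png

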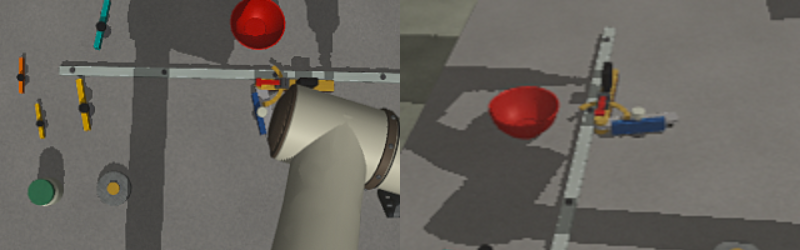

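View pics/fin2.png

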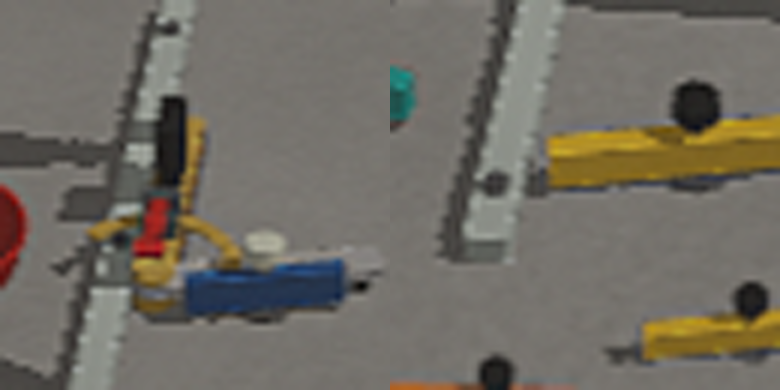

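The bevel lies in the blue corner with its lever down. Before handing in, I'll check that the yellow fence and the bystanders haven't moved since the first picture.

```bash
python3 - <<'E'
from h import *
a=cv2.imread('pics/side0.png');b=imaging.get_image('side')[:,:,::-1]
def m(i,roi,lo,hi):
    x0,y0,x1,y1=roi;k=cv2.inRange(cv2.cvtColor(np.ascontiguousarray(i[y0:y1,x0:x1]),cv2.COLOR_BGR2HSV),lo,hi)
    M=cv2.moments(k,True);return np.round([M['m10']/M['m00'],M['m01']/M['m00'],np.degrees(.5*np.arctan2(2*M['mu11'],M['mu20']-M['mu02'])),M['m00']],2)
for n,roi,lo,hi in [('yellow',(228,240,278,265),(18,100,40),(35,255,255)),('basket',(190,148,233,185),(0,150,40),(8,255,255)),('wheelhub',(300,228,335,252),(15,90,40),(30,255,255)),('jarcap',(308,254,340,278),(55,80,30),(90,255,255))]:
    print(n,m(a,roi,lo,hi),m(b,roi,lo,hi))
print(robot.finish_job())
E
```

```text
yellow [ 23.6   14.82  -5.1  366.  ] [ 23.6   14.82  -5.1  366.  ]
basket [ 21.64  17.08  -6.47 688.  ] [ 21.59  17.1   -6.09 690.  ]
wheelhub [18.03  9.6  11.45 60.  ] [18.07  9.66  5.97 59.  ]
jarcap [ 15.83  11.26  20.05 323.  ] [ 15.71  11.3   18.89 326.  ]
the job is handed in; nothing more can be done
None
```

The blue fence now stands at the yellow fence's angle to within about 0.3°, and the locked bevel lies in its corner. I handed the job in at about 34 s, with the arm clear of everything.

I slid the bevel along the rail into the yellow corner until it stopped flat. I then pressed the red lever down to its stop (15.8 N) while it lay there. After that I carried the bevel over to the blue corner and pushed it along the rail until the blue fence stopped flat on the blade.

**Last checks:**

| Check | Result |
|---|---|
| Fence angles, same wrist viewpoint | yellow about 12.7°, blue about 13.05° |
| Blade angle in the two corners | 13.0–13.1° at yellow, 12.75–13.2° at blue |
| Stock against rail | no visible gap |
| Lever | still down in the final pictures |
| Yellow fence | side picture identical to the first one |
| Wheel, jar and basket | within about 0.1 pixel of the first picture |

**Two doubts:**
- **Final push:** it reached about 15.6 N, roughly 9 N above sliding friction. That is near what the lock resists, so the blade could have slipped by a few tenths of a degree. The angles show no more than that.
- **First yellow reading:** my first rough reading of the yellow fence, from the top camera, was about 11°. I did not rely on it, because it covered only part of the fence.

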